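# Lock the plug into the transfer-tank coupler

### The arm

A 6-joint arm with a two-finger parallel gripper is mounted at the origin on the work surface. World frame = base frame: x ahead of the robot, y to its left, z up, the work surface at z = 0. Lengths are in mm, angles in rad, forces in N, time in s.
With the tool pointing down it reaches from about 275 to 750 mm from the base axis. Payload 10.2 kg.
Tool frame: the origin (TCP) lies midway between the tips of the shut fingers; the grasp point (between the pads) lies grasp_offset behind it (grasp_offset is the distance from the TCP to the grasp point, in mm); x points along the fingers, z is the direction in which the jaws open and shut, and the axes are right-handed (so a half turn about x gives the same grasp; the last joint's range is limited). The gripper opens to 85 mm and grips with 20 to 120 N. Pads are 22 mm wide; open, the fingers measure 114 mm over their backs; the gripper's body (76 mm by 85 mm) begins 54 mm behind the grasp point. The pads swing forward as they close: fully open they stand 13 mm farther back than shut.
Start: joints at [-1.516, 0.313, 1.498, -0, 1.331, -0.223], TCP at [143.963, -504.882, 205.894] pointing down, gripper open.
Joint ranges: [-2.94, 2.94], [-0.97, 2.17], [0.19, 2.56], [-1.23, 4.37], [0.02, 3.11], [-2.88, 2.88]. Speed limits (rad/s): [2.39, 2.39, 3.01, 3.14, 3.14, 3.14].

### API

Orientations are given as a unit quaternion [w, x, y, z].
In Python, from rig import sense, capture, calibration, finish_job, grasp_offset gives the robot as it stands.
- The arm moves only by the shell command python3 -m jog 'ROWS' [FORCE]. ROWS is JSON, a list of rows, each an object with "linear": the shift along the tool's x, y, z scaled (see below), a list of three; "rotation": the turn, a rotation vector about the tool's x, y, z scaled (see below), a list of three; "grip": the finger opening in mm, from 0 to 85.4. A call has 1 to 20 rows; each row is the pose to reach, as a shift and turn from the pose measured when the call began, along the tool's axes at that moment; what a row does not reach only later rows make up. The controller multiplies each number of a shift by 0.3 m and each number of a turn by 0.5 rad. A row lasts 1/12 s, in which the tool goes at most 41.7 mm and 7.16 degrees, less where a joint would pass 70% of its speed; a pose out of reach is approached as far as the arm can. A call with a number of a shift or a turn outside -1 to 1 is refused whole. A call with a gripper value outside its range is refused whole. The fingers move at their own pace and stop on an object; FORCE is the grip in N (left out, the last holds). Time passes only in rows, so rows that repeat a pose let the fingers close. It gives the time, the measured TCP pose, the force and the opening at its end, in the units of the state.
- sense(): the state, without advancing time (a new reading comes with each control period).
- capture(name): name is "scene" or "side" or "wrist"; returns (picture, depth): 384x512x3 uint8, red, green, blue; 384x512 float32, mm along the optical axis (not along the pixel's ray), 0 where there is no reading.
- calibration(name): a dict with "intrinsics" (3x3 intrinsics, pixels), "dist" ([k1, k2, p1, p2, k3] as OpenCV has them; the pictures are not rectified), "world_from_camera" (4x4, takes a point from camera to world coordinates). Camera axes: x right, y up, looking along -z (the intrinsics and any distortion apply to the point x, -y, -z); pixel columns grow to the right and rows downward; lengths in mm; the calibration is good to about 2 mm. A picture is of the moment at which its call begins: read the wrist's pose just before it. calibration takes no time and is no camera call; for the wrist camera it gives the pose at the moment of the call.
- finish_job(): hands the job in, once; it reports no verdict.
The state is a dict: "time_s": time; "joints": joint angles; "dq": joint speeds; "tau": joint torques, N m; "eef_pos": TCP position; "ee_rot": TCP orientation; "force": force on the tool from outside, world axes, zero at the start; "wrist_torque": the same for the moment, N m; "grip_width": opening from 0.0 (shut) to 1.0 (fully open).
Only numpy, scipy, OpenCV 4.12 (cv2) and the standard library are available. Lean on these libraries where they do the work, as an engineer would, in place of code of your own. Each camera call takes 0.05 s, during which the arm holds its last target.

### The job

Stand the loose plug in the upward-facing coupler of the red transfer tank and press it straight down past the dragging O-ring until it bears firmly on the hidden gasket: about 30 N in all, and never over 45 N, which would cut the gasket. Then swing both brass cam arms down together, neither running well ahead of the other and never loading an arm with more than 60 N, until both are fully home on their stops and hold the plug locked. Let go, and leave the bottle, the mug and the small red box where they stand.

Things in the scene. Friction and masses are not known exactly. Their poses are not given: they have to be found in the camera images.
- plug: loose male groove plug, upright on the desk; 53 mm tall, about 0.2 kg, origin at the centre of its underside, z up its axis, round about z. From below: chamfered foot 31 to 36 mm wide in the first 3 mm, aluminium land 36 mm wide to 12 mm, cam groove down to 24 mm wide, land 35 mm wide from 29 to 33 mm, then a black round grip 28 mm wide from 33 to 53 mm
- plug_top (a point): centre of the top of the plug's black grip, 53 mm above its underside
- coupler: fixed red flat tank 170 x 150 x 55 mm (x, y, z) with an upright pipe and on it an aluminium coupler, open upward. Origin at the centre of the tank's underside, z up along the coupler's axis; the cam arms hang on its +y side (left) and -y side (right) and swing in its y-z plane. Coupler tube: 49 mm outside, bore 38 mm (1 mm clearance all round the plug), from 98 to 143 mm height
- mouth (a point): centre of the coupler's mouth, on its axis, 143 mm above the tank's underside. Inside, an O-ring (top 21 mm below this point) drags with 9 N plus 0.3 N/mm as the plug pushes it down; below it a springy gasket (15 N/mm), which the plug's underside meets 27.2 to 30.7 mm below this point, differing each time. Locked, the plug's underside is 29 to 31 mm below this point
- swing_left (a joint): left cam arm, rad: 0 is fully home (hanging 10 degrees outward of straight down, on its stop), 1.4 level outward, 1.85 to 2.2 at the start (up and outward), 2.3 the open stop. Pivot along the coupler's x, 24 mm from its axis and 8 mm below the mouth. It stays where it is left (0.1 N m friction)
- swing_right (a joint): the right cam arm, mirrored. From about 1.4 rad down the cam in the groove draws the plug onto the gasket and the arm gets heavier (up to 0.4 N m) until just before home, where it passes centre and holds itself. If the plug is not pressed down first, the arms jam at about 1.4 to 1.6
- cam_left: left cam arm: a flat brass handle 14 mm wide (x), 6 mm thick, from 8 to 62 mm from the pivot; origin on the pivot, the handle lies along its own -z, tilted 10 degrees outward. Home, its outer face is 32 mm from the coupler's axis 30 mm below the pivot. A wide-open downward gripper can push both handles down with its two fingertips, then squeeze them home
- cam_right: the same for the right cam arm. The top of the locked plug's grip stands 30 mm above the pivots: keep the gripper's palm above it
- left_end (a point): end of the left brass handle, 62 mm from its pivot (a thin steel pull ring, for show, lies beyond)
- right_end (a point): end of the right brass handle, 62 mm from its pivot
- bottle: bystander: clear closed bottle, 60 mm diameter, 170 mm tall, loose, origin at the centre of its underside
- mug: bystander: blue mug, 76 mm diameter, 90 mm tall, handle towards its +y, loose, origin at the centre of its underside
- stampbox: bystander: red plastic box 70 x 50 x 40 mm, loose, origin at the centre of its underside
Mind the look-alikes: they are no part of the job. Of the things shaped like the coupler, the red one is meant.

How it is judged (in metres and radians):
On the way, in this order (a step that is already met when the one before it is completed fails the run):
1. the plug is upright in the coupler and pressed on the gasket (underside under 116.5 mm above the tank's underside, 22 N or more on the coupler) while both cam arms are open (beyond 1.5 rad) (z of plug in the frame of coupler below 0.1165 m and horizontal distance between plug and mouth below 0.004 m and angle between plug's own z axis and vertical below 0.1 rad and contact force between plug and coupler above 22 N and value of joint each of swing_left, swing_right above 1.5 rad), for 0.1 s.
2. both cam arms are home (within 0.12 rad of their stops) with the plug in place (value of joint each of swing_left, swing_right below 0.12 rad and z of plug in the frame of coupler below 0.115 m), for 0.1 s.
At the end, for the whole second after the job is handed in: Both cam arms rest within 0.12 rad of fully home; the plug is upright (within 0.06 rad), at rest, within 3 mm of the coupler's axis and drawn down so that its underside is 109 to 115 mm above the tank's underside (all of step 2 and z of plug in the frame of coupler above 0.109 m and horizontal distance between plug and mouth below 0.003 m and angle between plug's own z axis and vertical below 0.06 rad and linear speed of plug below 0.03 m/s); the robot touches nothing.
It fails at once if the plug is pressed into the coupler with more than 50 N while an arm is still open (beyond 1.5 rad) (contact force between plug and coupler above 50 N and value of joint any of swing_left, swing_right above 1.5 rad).
It fails at once if a cam arm's handle is loaded with more than 65 N (contact force between the fingers and cam_left above 65 N or contact force between the fingers and cam_right above 65 N).
It fails at once if one cam arm is swung about 0.6 rad or more ahead of the other ((value of joint swing_left below 1.2 rad and value of joint swing_right above 1.8 rad) or (value of joint swing_right below 1.2 rad and value of joint swing_left above 1.8 rad) or (value of joint swing_left below 0.8 rad and value of joint swing_right above 1.4 rad) or (value of joint swing_right below 0.8 rad and value of joint swing_left above 1.4 rad) or (value of joint swing_left below 0.3 rad and value of joint swing_right above 0.9 rad) or (value of joint swing_right below 0.3 rad and value of joint swing_left above 0.9 rad)).
It fails at once if a bystander is moved more than 25 mm or tipped (distance of any of bottle, mug, stampbox from where it was at the start of the episode above 0.025 m or angle between any of bottle, mug's own z axis and vertical above 0.4 rad).
It also fails if it takes over 64 s, if anything falls off the work surface, if the arm or the gripper's body presses on something with over 40 N, if the wrist force passes 120 N, or if a joint passes its speed limit or range.

## Working session

There is one attempt and no reset: what is moved stays moved. The work goes in short steps, Python scripts to look and compute and a shell command to move; the robot and the scene stay as the last step left them, time stands still between calls to the robot, and variables do not carry over. Pictures are saved under pics/ and viewed, and the job is handed in when it is done.

```bash
ls; mkdir -p pics
python3 - <<'E'
from rig import *
import cv2
print(sense(), grasp_offset)
for n in ("scene","side","wrist"):
    c=calibration(n); print(n,c)
    p,d=capture(n); cv2.imwrite(f"pics/{n}0.png",p[:,:,::-1])
    import numpy as np; np.save(f"pics/{n}0.npy",d)
E
```

```text
pics
{'time_s': 0.0, 'joints': array([-1.51640856e+00,  3.13437856e-01,  1.49841677e+00,  9.36782738e-06,
        1.33098273e+00, -2.23438320e-01]), 'dq': array([ 2.18556621e-03, -2.05910984e-05, -3.17508643e-04,  2.04644394e-04,
        1.17285285e-03,  4.53801312e-04]), 'tau': array([ 1.29836826e-04, -4.12269831e+01, -2.59739166e+01, -1.34566571e-04,
        4.09199798e-03, -1.04690400e-05]), 'eef_pos': array([ 143.94562804, -504.59424632,  205.34894836]), 'ee_rot': array([ 0.56413498,  0.42628914,  0.56469765, -0.42561232]), 'force': array([-0.42524756, -0.52793756,  0.81652056]), 'wrist_torque': array([-0.04113933,  0.03393607, -0.01267658]), 'grip_width': 0.9975022508026958} 18.700000000000003
scene {'intrinsics': array([[346.72460149,   0.        , 258.55639251],
       [  0.        , 346.72460149, 187.81810365],
       [  0.        ,   0.        ,   1.        ]]), 'dist': array([-0.09390734,  0.        ,  0.        ,  0.        ,  0.        ]), 'world_from_camera': array([[-8.52842596e-01, -4.51394551e-01,  2.62492793e-01,
         8.24060858e+02],
       [ 5.22167799e-01, -7.
[... 769 characters left out ...]
[ 0.00000000e+00,  0.00000000e+00,  0.00000000e+00,
         1.00000000e+00]])}
wrist {'intrinsics': array([[330.46267539,   0.        , 249.13882408],
       [  0.        , 330.46267539, 193.42288174],
       [  0.        ,   0.        ,   1.        ]]), 'dist': array([-0.04583856,  0.        ,  0.        ,  0.        ,  0.        ]), 'world_from_camera': array([[ 2.74876372e-01,  9.18557037e-01,  2.84070324e-01,
         2.17469433e+02],
       [-9.61479332e-01,  2.62816890e-01,  8.05281134e-02,
        -4.84066574e+02],
       [-6.88813824e-04, -2.95263021e-01,  9.55415760e-01,
         3.74561150e+02],
       [ 0.00000000e+00,  0.00000000e+00,  0.00000000e+00,
         1.00000000e+00]])}
```

View pics/scene0.png

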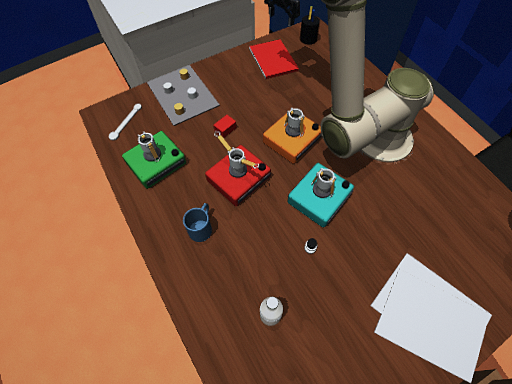

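View pics/side0.png

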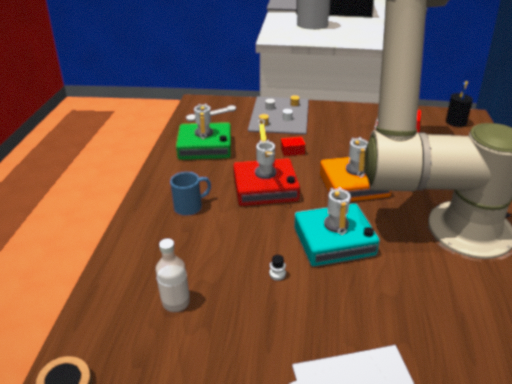

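View pics/wrist0.png

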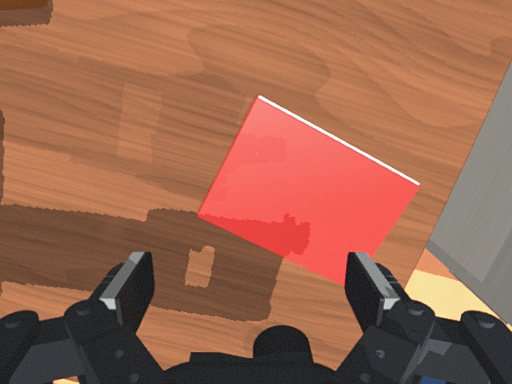

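The red coupler is at scene (236,157) and side (265,148), with its arms at scene (222,142) and (250,163). The plug is at scene (311,246) and side (278,267). I'll zoom in on both.

```bash
cat > h.py <<'E'
import numpy as np, cv2
from rig import *
def ray(c,uv):
    q=cv2.undistortPoints(np.array([[uv]],float),c["intrinsics"],c["dist"])[0,0]
    T=c["world_from_camera"]; d=T[:3,:3]@np.array([q[0],-q[1],-1.]); return T[:3,3],d/np.linalg.norm(d)
def plane(c,uv,z):
    o,d=ray(c,uv); return o+d*(z-o[2])/d[2]
def proj(c,P):
    T=c["world_from_camera"]; p=T[:3,:3].T@(np.array(P,float)-T[:3,3]); 
    r=cv2.projectPoints(np.array([[p[0],-p[1],-p[2]]]),np.zeros(3),np.zeros(3),c["intrinsics"],c["dist"])[0]; return r[0,0]
def tri(rs):
    A=np.zeros((3,3));b=np.zeros(3)
    for o,d in rs:
        M=np.eye(3)-np.outer(d,d);A+=M;b+=M@o
    X=np.linalg.solve(A,b); return X,[np.linalg.norm((np.eye(3)-np.outer(d,d))@(X-o)) for o,d in rs]
def pts(c,d,mask):
    v,u=np.nonzero(mask&(d>0)); uv=np.stack([u,v],1).astype(float)
    q=cv2.undistortPoints(uv[:,None],c["intrinsics"],c["dist"])[:,0]; z=d[v,u]
    P=np.stack([q[:,0]*z,-q[:,1]*z,-z],1); T=c["world_from_camera"]; return P@T[:3,:3].T+T[:3,3],uv
def R(q):
    from scipy.spatial.transform import Rotation as Ro
    return Ro.from_quat([q[1],q[2],q[3],q[0]]).as_matrix()
def crop(n,p,x0,y0,x1,y1,s):
    cv2.imwrite(n,cv2.resize(p[y0:y1,x0:x1,::-1],None,fx=s,fy=s,interpolation=cv2.INTER_CUBIC))
E
python3 - <<'E'
from h import *
a=cv2.imread("pics/scene0.png")[:,:,::-1];b=cv2.imread("pics/side0.png")[:,:,::-1]
t=[a[125:210,200:280],a[220:270,285:335],b[110:210,220:310],b[240:290,253:303]]
t=[cv2.resize(x,(390,290) if 0 else (380,290),interpolation=cv2.INTER_CUBIC) for x in t]
cv2.imwrite("pics/z0.png",np.vstack([np.hstack(t[:2]),np.hstack(t[2:])])[:,:,::-1])
E
```

```text
(no output)
```

View pics/z0.png

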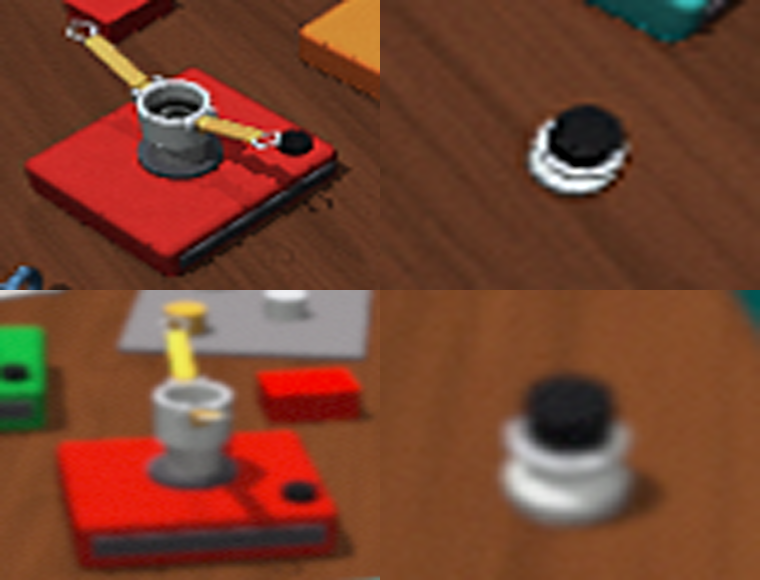

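Run:
```python
from h import *
cs,cd=calibration("scene"),calibration("side")
M=tri([ray(cs,(236.6,155.2)),ray(cd,(265.7,146.2))]);print("mouth",M)
P=tri([ray(cs,(312.0,242.6)),ray(cd,(278.2,260.5))]);print("plugtop",P)
a=cv2.imread("pics/scene0.png");d=np.load("pics/scene0.npy")
X,uv=pts(cs,d,np.ones(d.shape,bool))
XI=X.reshape(-1,3)
hsv=cv2.cvtColor(a,cv2.COLOR_BGR2HSV)
v=uv.astype(int);H=hsv[v[:,1],v[:,0]]
red=((H[:,0]<8)|(H[:,0]>172))&(H[:,1]>150)&(H[:,2]>60)
for nm,lo,hi in(("tank",M[0],130),):
    m=red&(np.hypot(X[:,0]-M[0][0],X[:,1]-M[0][1])<130)&(abs(X[:,2]-55)<6)
    print(nm,m.sum(),np.median(X[m,2]));r=cv2.minAreaRect(X[m][:,:2].astype(np.float32));print(r)
dark=H[:,2]<70
m=(np.hypot(X[:,0]-P[0][0],X[:,1]-P[0][1])<30)&(X[:,2]>47)
print("plugtop depth",m.sum(),X[m].mean(0),np.percentile(X[m],[3,97],0))
m=(np.hypot(X[:,0]-M[0][0],X[:,1]-M[0][1])<32)&(X[:,2]>138)&(X[:,2]<150)
print("mouth depth",m.sum(),X[m].mean(0),np.percentile(X[m],[3,97],0))
# brass
m=(H[:,0]>14)&(H[:,0]<30)&(H[:,1]>110)&(H[:,2]>120)&(np.hypot(X[:,0]-M[0][0],X[:,1]-M[0][1])<110)&(X[:,2]>125)
for p,u in list(zip(X[m],uv[m]))[::4]:print(u,p.round(0))
```

```text
mouth (array([ 554.24965519, -119.03916172,  143.33026634]), [np.float64(1.5715993207114107), np.float64(1.5715993207115195)])
plugtop (array([491.91504863, 212.65183379,  47.11997139]), [np.float64(0.6031874523562267), np.float64(0.6031874523563208)])
tank 1339 54.642093455667236
((555.4523315429688, -122.37704467773438), (169.38844299316406, 148.50563049316406), 13.972932815551758)
plugtop depth 68 [493.26056815 212.93834553  52.19815374] [[481.58296362 200.49763336  49.20886512]
 [504.95520766 224.75460095  55.87013007]]
mouth depth 99 [ 554.09983066 -119.73975564  142.17134238] [[ 534.2619526  -149.7014212   138.13265537]
 [ 577.19857585  -90.49740285  146.34584801]]
[220. 135.] [ 570. -196.  169.]
[221. 136.] [ 568. -192.  167.]
[221. 137.] [ 569. -191.  164.]
[220. 138.] [ 573. -190.  163.]
[219. 139.] [ 577. -189.  161.]
[223. 139.] [ 566. -183.  160.]
[222. 140.] [ 571. -181.  161.]
[222. 141.] [ 572. -179.  158.]
[221. 142.] [ 576. -180.  155.]
[225. 142.] [ 566. -173.  156.]
[224. 143.] [ 569. -173.  153.]
[223. 144.] [ 575. -168.  157.]
[227. 144.] [ 561. -168.  148.]
[226. 145.] [ 566. -166.  149.]
[226. 146.] [ 568. -163.  148.]
[225. 147.] [ 572. -163.  146.]
[229. 147.] [ 561. -156.  145.]
[228. 148.] [ 565. -156.  144.]
[228. 149.] [ 567. -153.  142.]
[229. 150.] [ 565. -149.  141.]
[245. 159.] [542. -90. 146.]
[244. 160.] [545. -90. 143.]
[241. 161.] [552. -97. 135.]
[245. 161.] [546. -82. 149.]
[249. 161.] [538. -73. 154.]
[245. 162.] [549. -78. 150.]
[249. 162.] [541. -67. 158.]
[245. 163.] [550. -76. 149.]
[249. 163.] [543. -63. 160.]
[253. 163.] [535. -54. 165.]
[249. 164.] [545. -61. 159.]
[253. 164.] [537. -50. 166.]
[251. 165.] [543. -52. 162.]
```

```bash
cat > to.py <<'E'
# python to.py x y z jawyaw_deg : print rows' numbers from the current pose
import sys
from h import *
from scipy.spatial.transform import Rotation as Ro
x,y,z,yaw=map(float,sys.argv[1:5])
s=sense();A=R(s["ee_rot"]);t=np.radians(yaw)
X=np.array([0,0,-1.]);Z=np.array([np.cos(t),np.sin(t),0]);B=np.stack([X,np.cross(Z,X),Z],1)
print("t",s["time_s"],"pos",s["eef_pos"].round(1),"F",s["force"].round(1),"w",round(s["grip_width"],3),"q",s["joints"].round(2))
print("jaw yaw now",np.degrees(np.arctan2(A[1,2],A[0,2])).round(2),"tool x",A[:,0].round(3))
print("linear",((A.T@(np.array([x,y,z])-s["eef_pos"]))/300).round(4),"rot",(Ro.from_matrix(A.T@B).as_rotvec()/.5).round(4))
E
for y in 14 -166 104 -76; do python3 to.py 493 213 200 $y;done
```

```text
t 0.15 pos [ 143.9 -504.7  205.5] F [-0.4  0.2 -0.1] w 1.002 q [-1.52  0.31  1.5  -0.    1.33 -0.22]
jaw yaw now -74.08 tool x [-0.     0.001 -1.   ]
linear [ 0.0204  1.775  -1.9814] rot [-3.0747e+00 -1.2000e-03 -1.6000e-03]
t 0.15 pos [ 143.9 -504.7  205.5] F [-0.4  0.2 -0.1] w 1.002 q [-1.52  0.31  1.5  -0.    1.33 -0.22]
jaw yaw now -74.08 tool x [-0.     0.001 -1.   ]
linear [ 0.0204  1.775  -1.9814] rot [ 3.2085e+00 -1.7000e-03  1.2000e-03]
t 0.15 pos [ 143.9 -504.7  205.5] F [-0.4  0.2 -0.1] w 1.002 q [-1.52  0.31  1.5  -0.    1.33 -0.22]
jaw yaw now -74.08 tool x [-0.     0.001 -1.   ]
linear [ 0.0204  1.775  -1.9814] rot [-6.2163e+00  4.0000e-04 -2.8000e-03]
t 0.15 pos [ 143.9 -504.7  205.5] F [-0.4  0.2 -0.1] w 1.002 q [-1.52  0.31  1.5  -0.    1.33 -0.22]
jaw yaw now -74.08 tool x [-0.     0.001 -1.   ]
linear [ 0.0204  1.775  -1.9814] rot [ 0.0669 -0.0018 -0.0003]
```

```bash
python3 -m jog '[{"linear":[-0.2,0.1,-0.1],"rotation":[0,0,0],"grip":85},{"linear":[-0.2,0.9,-0.99],"rotation":[-1,0,0],"grip":85},{"linear":[-0.2,0.9,-0.99],"rotation":[-1,0,0],"grip":85},{"linear":[-0.2,0.9,-0.99],"rotation":[-1,0,0],"grip":85},{"linear":[-0.2,0.9,-0.99],"rotation":[-1,0,0],"grip":85},{"linear":[-0.2,0.9,-0.99],"rotation":[-1,0,0],"grip":85},{"linear":[-0.2,0.9,-0.99],"rotation":[-1,0,0],"grip":85},{"linear":[-0.2,0.9,-0.99],"rotation":[-1,0,0],"grip":85},{"linear":[-0.2,0.9,-0.99],"rotation":[-1,0,0],"grip":85},{"linear":[-0.2,0.9,-0.99],"rotation":[-1,0,0],"grip":85},{"linear":[-0.2,0.9,-0.99],"rotation":[-1,0,0],"grip":85},{"linear":[-0.2,0.9,-0.99],"rotation":[-1,0,0],"grip":85}]' 
python3 to.py 440 213 260 14
```

```text
time_s: 1.15
eef_pos: [322.8, -143.3, 266.0]
ee_rot: [0.653, 0.272, 0.653, -0.271]
force: [-0.4, 0.1, -0.1]
grip_width: 0.995
t 1.15 pos [ 322.8 -143.3  266. ] F [-0.4  0.1 -0.1] w 0.995 q [-0.75 -0.13  1.83  0.    1.44  0.03]
jaw yaw now -45.15 tool x [ 0.     0.001 -1.   ]
linear [ 0.0208  1.1147 -0.5665] rot [-2.0647e+00  4.0000e-04 -1.4000e-03]
```

```bash
python3 -m jog '[{"linear":[0.02,0.99,-0.5],"rotation":[-1,0,0],"grip":85},{"linear":[0.02,0.99,-0.5],"rotation":[-1,0,0],"grip":85},{"linear":[0.02,0.99,-0.5],"rotation":[-1,0,0],"grip":85},{"linear":[0.02,0.99,-0.5],"rotation":[-1,0,0],"grip":85},{"linear":[0.02,0.99,-0.5],"rotation":[-1,0,0],"grip":85},{"linear":[0.02,0.99,-0.5],"rotation":[-1,0,0],"grip":85},{"linear":[0.02,0.99,-0.5],"rotation":[-1,0,0],"grip":85},{"linear":[0.02,0.99,-0.5],"rotation":[-1,0,0],"grip":85},{"linear":[0.02,0.99,-0.5],"rotation":[-1,0,0],"grip":85},{"linear":[0.02,0.99,-0.5],"rotation":[-1,0,0],"grip":85}]' 
python3 to.py 493 213 230 14
```

```text
time_s: 1.98
eef_pos: [428.1, 172.5, 259.3]
ee_rot: [0.699, 0.101, 0.7, -0.101]
force: [0.2, -0.7, 0.1]
grip_width: 0.994
t 1.9833 pos [428.1 172.5 259.3] F [ 0.2 -0.7  0.1] w 0.994 q [0.13 0.14 1.58 0.   1.43 0.41]
jaw yaw now -16.42 tool x [-0.001 -0.    -1.   ]
linear [0.0972 0.1908 0.1696] rot [-1.0618e+00 -2.9000e-03  1.0000e-04]
```

```bash
python3 -m jog '[{"linear":[0.1,0.19,0.17],"rotation":[-1,0,0],"grip":85},{"linear":[0.1,0.19,0.17],"rotation":[-1,0,0],"grip":85},{"linear":[0.1,0.19,0.17],"rotation":[-1,0,0],"grip":85},{"linear":[0.1,0.19,0.17],"rotation":[-1,0,0],"grip":85},{"linear":[0.1,0.19,0.17],"rotation":[-1,0,0],"grip":85},{"linear":[0.1,0.19,0.17],"rotation":[-1,0,0],"grip":85},{"linear":[0.1,0.19,0.17],"rotation":[-1,0,0],"grip":85}]' 
python3 to.py 493 213 230 14
python3 - <<'E'
from h import *
for i in range(1):
    c=calibration("wrist");p,d=capture("wrist")
    cv2.imwrite("pics/w1.png",p[:,:,::-1]);np.save("pics/w1.npy",d)
    np.savez("pics/w1c.npz",**c)
    print(proj(c,[493,213,53]),proj(c,sense()["eef_pos"]))
E
```

```text
time_s: 2.57
eef_pos: [493.3, 211.4, 229.6]
ee_rot: [0.703, -0.073, 0.704, 0.073]
force: [-0.0, 0.1, 0.4]
grip_width: 0.998
t 2.5667 pos [493.3 211.4 229.6] F [-0.   0.1  0.4] w 0.998 q [ 0.19  0.32  1.42  0.    1.4  -0.02]
jaw yaw now 11.91 tool x [-0.001 -0.    -1.   ]
linear [-0.0012  0.0055  0.0002] rot [-0.0729 -0.0013 -0.0002]
[248.42043636 163.48434116] [247.14371351 232.06998848]
```

View pics/w1.png

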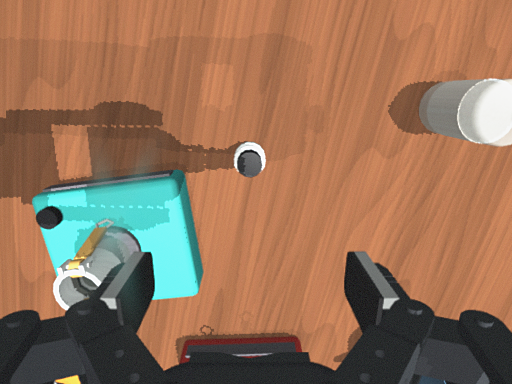

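Run:
```python
from h import *
p=cv2.imread("pics/w1.png");c=dict(np.load("pics/w1c.npz"));d=np.load("pics/w1.npy")
g=p[130:190,220:280].max(2);m=(g<75).astype(np.uint8)
n,l,s,ce=cv2.connectedComponentsWithStats(m);
for i in range(1,n): 
    if s[i,4]>40: print(s[i],ce[i])
crop("pics/z1.png",p[:,:,::-1],220,130,280,190,9)
print(plane(c,(80,290),143),plane(c,(185,172),55), plane(c,(200,290),55),plane(c,(106,222),150))
X,uv=pts(c,d,np.ones(d.shape,bool));m=(np.hypot(X[:,0]-493,X[:,1]-212)<25)&(X[:,2]>48)
print(X[m].mean(0),np.percentile(X[m],[2,98],0))
m=(uv[:,0]<210)&(uv[:,1]>150)&(uv[:,1]<300)&(X[:,2]>100)&(X[:,2]<190);print(np.percentile(X[m],[2,98],0))
```

```text
[ 18  20  22  25 141] [23.34042553 30.66666667]
[363.83999905  86.10370629 143.        ] [428.4512587  190.32394111  55.        ] [467.86815981  49.77800579  55.        ] [385.14697709 161.62110046 150.        ]
[491.76867444 221.19292408 307.34975231] [[472.24501952 206.29902602  53.40144481]
 [509.90915873 226.20601481 344.69651686]]
[[342.84073833  65.44902637 102.22945589]
 [381.36346478 114.70319788 145.37447852]]
```

View pics/z1.png

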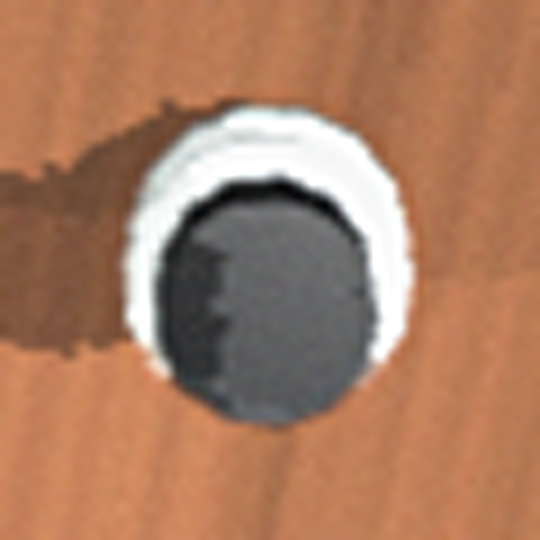

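```bash
python3 - <<'E'
from h import *
c=dict(np.load("pics/w1c.npz"));print(plane(c,(249.3,164.4),53))
E
python3 to.py 492.5 212.2 90 14
```

```text
[494.12319698 212.2208569   53.        ]
t 2.6167 pos [493.2 211.7 229.7] F [-0.7 -0.5  0.5] w 0.993 q [ 0.19  0.32  1.42  0.    1.4  -0.02]
jaw yaw now 11.98 tool x [-0.001  0.    -1.   ]
linear [ 0.4656  0.002  -0.0016] rot [-0.0706 -0.0012 -0.0003]
```

```bash
python3 -m jog '[{"linear":[0.2,0.002,0.001],"rotation":[-0.07,0,0],"grip":52},{"linear":[0.4,0.002,0.001],"rotation":[-0.07,0,0],"grip":52},{"linear":[0.45,0.002,0.001],"rotation":[-0.07,0,0],"grip":52},{"linear":[0.5,0.002,0.001],"rotation":[-0.07,0,0],"grip":52},{"linear":[0.5,0.002,0.001],"rotation":[-0.07,0,0],"grip":52},{"linear":[0.5,0.002,0.001],"rotation":[-0.07,0,0],"grip":52}]' 
python3 to.py 493.5 212.4 33.5 14
python3 - <<'E'
from h import *
c=calibration("side");p,d=capture("side");crop("pics/s2.png",p,220,190,340,290,6)
E
```

```text
time_s: 3.12
eef_pos: [493.3, 212.0, 80.1]
ee_rot: [0.702, -0.085, 0.702, 0.085]
force: [0.1, 0.0, 1.2]
grip_width: 0.609
t 3.1167 pos [493.3 212.   80.1] F [0.1 0.  1.2] w 0.609 q [ 0.19  0.47  1.62  0.    1.05 -0.05]
jaw yaw now 13.88 tool x [-0.001 -0.    -1.   ]
linear [0.1555 0.0011 0.0011] rot [-0.0041 -0.0024 -0.0003]
```

View pics/s2.png

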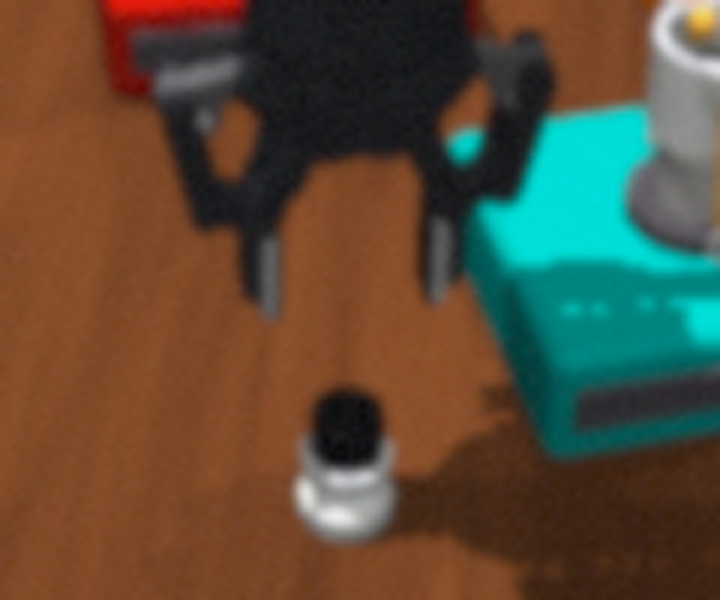

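Crop: the plug sits centred between the open fingers, with the black grip at (345,430) and the fingers at (268,270) and (440,260). They clear the teal tank, so I'll descend and close.

```bash
python3 -m jog '[{"linear":[0.08,0.001,0.001],"rotation":[0,0,0],"grip":52},{"linear":[0.135,0.001,0.001],"rotation":[0,0,0],"grip":52},{"linear":[0.155,0.001,0.001],"rotation":[0,0,0],"grip":52},{"linear":[0.155,0.001,0.001],"rotation":[0,0,0],"grip":52},{"linear":[0.155,0.001,0.001],"rotation":[0,0,0],"grip":38},{"linear":[0.155,0.001,0.001],"rotation":[0,0,0],"grip":30},{"linear":[0.155,0.001,0.001],"rotation":[0,0,0],"grip":20},{"linear":[0.155,0.001,0.001],"rotation":[0,0,0],"grip":15},{"linear":[0.155,0.001,0.001],"rotation":[0,0,0],"grip":10},{"linear":[0.155,0.001,0.001],"rotation":[0,0,0],"grip":10},{"linear":[0.155,0.001,0.001],"rotation":[0,0,0],"grip":10}]' 80
python3 to.py 493.5 212.4 33.5 14
python3 - <<'E'
from h import *
c=calibration("side");p,d=capture("side");crop("pics/s3.png",p,220,190,340,290,6)
E
```

```text
time_s: 4.08
eef_pos: [494.6, 212.7, 35.1]
ee_rot: [0.703, -0.086, 0.701, 0.086]
force: [-0.6, 1.2, -0.8]
grip_width: 0.119
t 4.0833 pos [494.6 212.7  35.1] F [-0.6  1.2 -0.8] w 0.119 q [ 0.19  0.54  1.65  0.    0.95 -0.05]
jaw yaw now 13.91 tool x [ 0.002  0.    -1.   ]
linear [ 0.0055 -0.     -0.0038] rot [-0.0032  0.0042  0.    ]
```

View pics/s3.png

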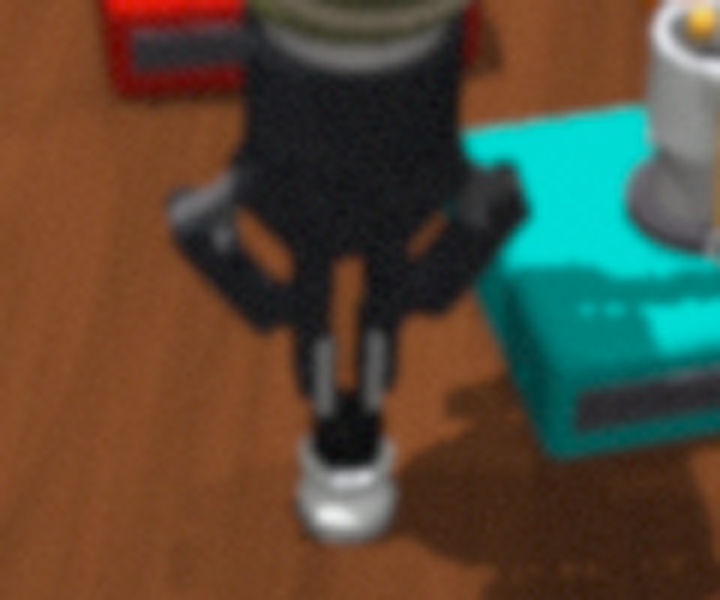

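Run:
```python
from h import *
s=sense();c=calibration("side")
def cr(P): return ((proj(c,P)-[220,190])*6).round(0)
for z in(0,35,53,75): print(z,cr([494,212.5,z]))
A=R(s["ee_rot"]);
for w in(-5,5): print(cr(s["eef_pos"]+A[:,2]*w))
c=calibration("wrist");p,d=capture("wrist");cv2.imwrite("pics/w3.png",p[:,:,::-1])
c=calibration("scene");p,d=capture("scene");crop("pics/sc3.png",p,280,190,370,260,8)
```

```text
0 [340. 513.]
35 [342. 447.]
53 [342. 412.]
75 [344. 368.]
[353. 445.]
[327. 448.]
```

View pics/w3.png

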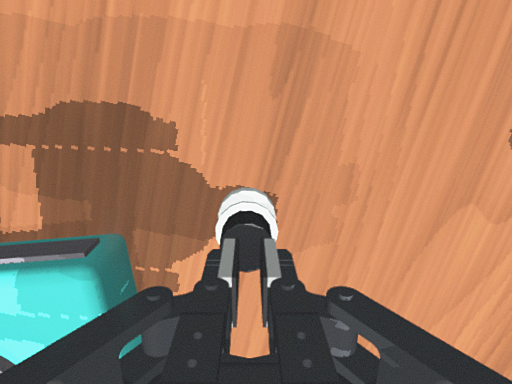

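View pics/sc3.png

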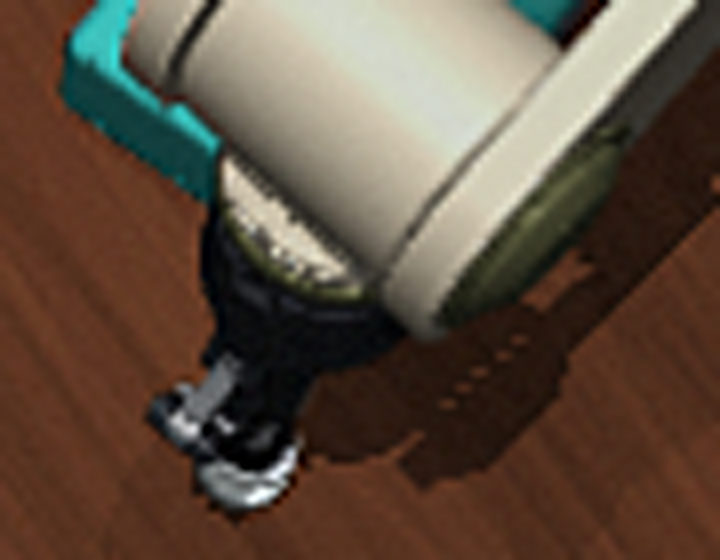

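Run:
```python
from h import *
s=sense();c=calibration("wrist");A=R(s["ee_rot"]);print(s["eef_pos"],s["force"],s["grip_width"])
for b in(0,5,10,15,18.7,25): print(b,proj(c,s["eef_pos"]-b*A[:,0]-5*A[:,2]),proj(c,s["eef_pos"]-b*A[:,0]+5*A[:,2]))
print(proj(c,[494.1,212.2,53]))
p,d=capture("wrist")
crop("pics/w3z.png",p,200,170,300,290,5)
for v in range(225,275,4): print(v,[int(x) for x in d[v,218:284:4]])
```

```text
[494.59563476 212.66553877  35.04344187] [-0.46675547  0.18437495 -0.32393038] 0.1124378046400789
0 [238.27746596 232.57894259] [256.24775695 232.59708078]
5 [237.98227355 236.34211419] [256.42972952 236.36098168]
10 [237.67112752 240.30996383] [256.62153261 240.32962105]
15 [237.3427126  244.49948213] [256.82397634 244.51999697]
18.7 [237.0877143  247.75347013] [256.98116086 247.77466836]
25 [236.62805985 253.62132015] [257.26449113 253.64379005]
[245.94184368 247.69733442]
225 [183, 183, 172, 166, 163, 162, 161, 160, 162, 161, 162, 165, 171, 180, 182, 218, 219]
229 [183, 179, 166, 161, 162, 164, 163, 161, 161, 163, 162, 161, 165, 173, 184, 220, 219]
233 [184, 170, 163, 162, 164, 164, 163, 162, 162, 162, 162, 163, 164, 167, 184, 219, 220]
237 [185, 163, 163, 163, 163, 164, 162, 164, 163, 164, 163, 164, 164, 163, 186, 222, 220]
241 [186, 163, 149, 148, 148, 148, 165, 164, 165, 164, 163, 148, 148, 0, 148, 221, 222]
245 [223, 165, 144, 144, 144, 145, 164, 164, 164, 163, 166, 144, 144, 144, 145, 223, 224]
249 [149, 149, 141, 141, 139, 143, 165, 166, 166, 165, 165, 140, 140, 139, 141, 150, 151]
253 [146, 137, 138, 136, 136, 144, 166, 166, 165, 166, 165, 138, 137, 137, 138, 145, 146]
257 [142, 135, 133, 134, 135, 143, 167, 166, 167, 166, 166, 134, 135, 134, 135, 133, 141]
261 [140, 130, 130, 129, 131, 143, 167, 167, 167, 167, 167, 131, 131, 131, 130, 130, 139]
265 [136, 127, 127, 128, 128, 142, 168, 168, 167, 168, 168, 132, 128, 126, 128, 128, 136]
269 [132, 123, 125, 124, 124, 143, 168, 169, 168, 168, 168, 132, 126, 125, 125, 124, 133]
273 [130, 122, 122, 122, 122, 143, 229, 230, 228, 229, 228, 133, 122, 122, 123, 122, 130]
```

View pics/w3z.png

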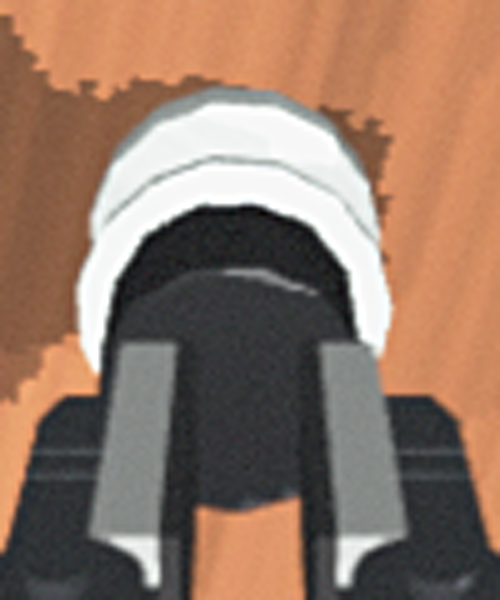

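Run:
```python
from h import *
s=sense();c=calibration("wrist");A=R(s["ee_rot"]);p,d=capture("wrist")
X,uv=pts(c,d,np.ones(d.shape,bool));L=(X-s["eef_pos"])@A
for (u,v) in [(226,241),(230,241),(230,249),(230,257),(230,269),(270,241),(270,257),(246,250),(246,262),(246,215),(212,255),(285,255),(224,300)]:
    i=np.flatnonzero((uv[:,0]==u)&(uv[:,1]==v))
    for k in i: print((u,v),"world",X[k].round(1),"tool",L[k].round(1))
print(s["force"],s["eef_pos"])
```

```text
(226, 241) world [482.9 220.5  67.8] tool [-32.8  10.4  -9.4]
(230, 241) world [484.6 221.2  68.3] tool [-33.3  10.7  -7.5]
(230, 249) world [485.  221.6  77. ] tool [-42.  11.  -7.]
(230, 257) world [485.4 221.5  83.6] tool [-48.6  10.7  -6.7]
(230, 269) world [485.9 221.5  93.1] tool [-58.1  10.7  -6.2]
(270, 241) world [502.  225.9  69.1] tool [-34.1  11.   10.4]
(270, 257) world [501.1 225.6  84.1] tool [-49.1  11.    9.6]
(246, 250) world [494.4 211.2  53.6] tool [-18.5  -1.3  -0.5]
(246, 262) world [496.  204.6  53.5] tool [-18.4  -8.2  -0.5]
(246, 215) world [490.8 225.4  42.5] tool [-7.5 13.3 -0.6]
(212, 255) world [478.2 215.4  74. ] tool [-39.    6.6 -15.2]
(285, 255) world [509.4 222.8  73.5] tool [-38.4   6.3  16.9]
(224, 300) world [484.9 222.3 114.1] tool [-79.1  11.7  -6.9]
[ 0.07025352 -0.66964411 -0.00227076] [494.56294295 212.64987782  35.02191426]
```

Run:
```python
from h import *
c=dict(np.load("pics/w1c.npz"));d=np.load("pics/w1.npy");T=c["world_from_camera"]
X,uv=pts(c,d,np.ones(d.shape,bool))
s=sense();A=R(s["ee_rot"]);c2=calibration("wrist")["world_from_camera"];
tc=np.linalg.inv(c2)@np.append(s["eef_pos"],1); Rc=c2[:3,:3].T@A   # tool in camera
L=((X-T[:3,3])@T[:3,:3]-tc[:3])@Rc
for (u,v) in [(140,254),(145,260),(145,280),(120,300),(358,256),(352,260),(380,300),(249,165)]:
    k=np.flatnonzero((uv[:,0]==u)&(uv[:,1]==v))
    if len(k): print((u,v),X[k[0]].round(1),L[k[0]].round(1))
c=calibration("side");p,d=capture("side");X,uv=pts(c,d,np.ones(d.shape,bool))
m=(np.hypot(X[:,0]-494,X[:,1]-212)<40)&(X[:,2]>10)
for v in range(225,280,3):
    q=X[m&(uv[:,1]==v)]; 
    if len(q): print(v,np.percentile(q,[5,50,95],0).round(0).tolist())
```

```text
(140, 254) [447.8 212.7 275.8] [-46.2  10.7 -44.3]
(145, 260) [450.4 211.2 277.2] [-47.5   8.6 -42. ]
(145, 280) [452.5 204.7 281.5] [-51.8   1.9 -41.4]
(120, 300) [450.7 212.3 306.3] [-76.6   9.7 -41.5]
(358, 256) [535.8 231.5 277.8] [-48.2  10.9  45.7]
(352, 260) [534.2 228.9 277.1] [-47.5   8.7  43.6]
(380, 300) [534.3 230.4 306.8] [-77.2  10.1  44. ]
(249, 165) [493.9 211.8  54.5] [175.2   0.3   0.8]
225 [[464.0, 213.0, 153.0], [494.0, 227.0, 160.0], [524.0, 234.0, 166.0]]
228 [[459.0, 197.0, 131.0], [490.0, 226.0, 152.0], [518.0, 233.0, 158.0]]
231 [[459.0, 195.0, 121.0], [490.0, 223.0, 142.0], [523.0, 231.0, 148.0]]
234 [[458.0, 201.0, 117.0], [485.0, 214.0, 128.0], [529.0, 232.0, 141.0]]
237 [[458.0, 206.0, 112.0], [489.0, 217.0, 122.0], [525.0, 232.0, 132.0]]
240 [[458.0, 210.0, 106.0], [488.0, 221.0, 115.0], [524.0, 231.0, 121.0]]
243 [[475.0, 210.0, 97.0], [505.0, 224.0, 108.0], [525.0, 233.0, 114.0]]
246 [[477.0, 211.0, 90.0], [491.0, 220.0, 97.0], [510.0, 228.0, 103.0]]
249 [[477.0, 211.0, 81.0], [491.0, 221.0, 89.0], [510.0, 224.0, 92.0]]
252 [[478.0, 210.0, 72.0], [494.0, 221.0, 81.0], [510.0, 225.0, 84.0]]
255 [[480.0, 201.0, 54.0], [495.0, 218.0, 70.0], [507.0, 224.0, 74.0]]
258 [[482.0, 209.0, 51.0], [493.0, 212.0, 54.0], [504.0, 225.0, 66.0]]
261 [[482.0, 218.0, 51.0], [492.0, 220.0, 53.0], [503.0, 223.0, 55.0]]
264 [[480.0, 211.0, 34.0], [493.0, 222.0, 46.0], [508.0, 225.0, 49.0]]
267 [[479.0, 217.0, 31.0], [493.0, 221.0, 36.0], [507.0, 225.0, 40.0]]
270 [[479.0, 209.0, 15.0], [492.0, 226.0, 31.0], [508.0, 230.0, 36.0]]
273 [[479.0, 218.0, 14.0], [493.0, 221.0, 18.0], [507.0, 224.0, 20.0]]
276 [[480.0, 225.0, 12.0], [489.0, 226.0, 13.0], [498.0, 229.0, 15.0]]
```

Depth from both the wrist and side cameras shows the real fingertips about 32 mm behind the reported TCP when nearly shut, and about 46 mm behind when open. The fingers closed just above the plug without touching it. I'll reopen and go lower, using the measured offset.

```bash
python3 -m jog '[{"linear":[0,0,0],"rotation":[0,0,0],"grip":52},{"linear":[0,0,0],"rotation":[0,0,0],"grip":52},{"linear":[0,0,0],"rotation":[0,0,0],"grip":52},{"linear":[0,0,0],"rotation":[0,0,0],"grip":52},{"linear":[0,0,0],"rotation":[0,0,0],"grip":52},{"linear":[0.04,0,0],"rotation":[0,0,0],"grip":52},{"linear":[0.08,0,0],"rotation":[0,0,0],"grip":52},{"linear":[0.11,0,0],"rotation":[0,0,0],"grip":52},{"linear":[0.11,0,0],"rotation":[0,0,0],"grip":52},{"linear":[0.11,0,0],"rotation":[0,0,0],"grip":52}]' 80
python3 to.py 494 212.2 1 14
python3 - <<'E'
from h import *
c=calibration("side");p,d=capture("side");crop("pics/s4.png",p,220,190,340,290,6)
s=sense();c=calibration("wrist");A=R(s["ee_rot"]);p,d=capture("wrist");cv2.imwrite("pics/w4.png",p[:,:,::-1])
X,uv=pts(c,d,np.ones(d.shape,bool));L=(X-s["eef_pos"])@A
for v in range(236,262,4):
  print(v,[(int(L[k,0]),int(L[k,2]),int(X[k,2])) for k in np.flatnonzero((uv[:,1]==v)&(uv[:,0]%8==0)&(uv[:,0]>170)&(uv[:,0]<330))])
E
```

```text
time_s: 5.22
eef_pos: [494.5, 212.7, 1.9]
ee_rot: [0.702, -0.086, 0.701, 0.086]
force: [0.2, -0.1, 0.6]
grip_width: 0.608
t 5.2167 pos [494.5 212.7   1.9] F [ 0.2 -0.1  0.6] w 0.608 q [ 0.19  0.59  1.67  0.    0.88 -0.05]
jaw yaw now 13.91 tool x [ 0.001  0.    -1.   ]
linear [ 0.003  -0.0011 -0.002 ] rot [-0.0033  0.0025 -0.0001]
236 [(0, -40, 1), (0, -35, 1), (1, -31, 0), (0, -26, 1), (0, -22, 1), (-12, -16, 14), (-32, -10, 34), (-32, -6, 34), (-33, -2, 36), (-35, 0, 37), (-31, 4, 34), (-31, 7, 34), (-30, 11, 33), (0, 18, 1), (0, 22, 1), (1, 27, 1), (0, 31, 1), (1, 36, 0), (0, 40, 2), (0, 45, 1)]
240 [(1, -40, 1), (0, -35, 1), (1, -31, 1), (2, -26, 0), (0, -21, 2), (-32, -13, 35), (-31, -10, 33), (-34, -6, 37), (-38, -2, 40), (-38, 0, 40), (-36, 4, 38), (-33, 7, 35), (-32, 11, 34), (-10, 17, 13), (1, 23, 1), (1, 27, 0), (2, 32, 0), (1, 36, 1), (1, 41, 0), (0, 45, 1)]
244 [(-35, -31, 38), (-36, -27, 38), (-33, -24, 35), (2, -26, 0), (2, -22, 0), (-31, -14, 34), (-34, -10, 37), (-39, -6, 41), (-42, -2, 44), (-42, 0, 44), (-40, 4, 42), (-37, 7, 40), (-31, 11, 34), (1, 18, 0), (0, 22, 
[... 523 characters left out ...]
50), (-44, 7, 46), (-36, 11, 38), (-31, 15, 33), (2, 23, 0), (1, 27, 0), (1, 32, 1), (-43, 27, 46), (-42, 31, 45), (0, 45, 2)]
256 [(-48, -28, 50), (-48, -25, 50), (-34, -24, 36), (1, -27, 1), (1, -22, 0), (-35, -13, 37), (-47, -9, 49), (-51, -5, 54), (-52, -2, 54), (-51, 0, 53), (-50, 3, 52), (-47, 7, 49), (-40, 10, 43), (-31, 15, 34), (1, 23, 1), (0, 27, 1), (0, 32, 1), (-47, 26, 50), (-47, 30, 49), (-47, 33, 49)]
260 [(-50, -28, 52), (-51, -24, 54), (-34, -25, 36), (0, -27, 1), (1, -22, 0), (-41, -13, 44), (-50, -8, 53), (-51, -5, 53), (-51, -2, 53), (-50, 0, 53), (-53, 3, 55), (-52, 6, 54), (-44, 10, 47), (-31, 15, 33), (1, 23, 1), (0, 28, 1), (-48, 26, 50), (-50, 29, 52), (-50, 32, 53)]
```

View pics/s4.png

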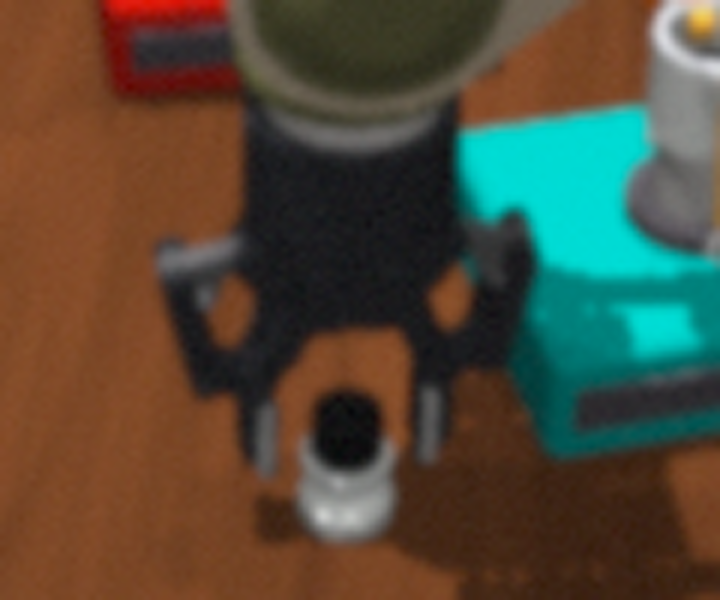

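View pics/w4.png

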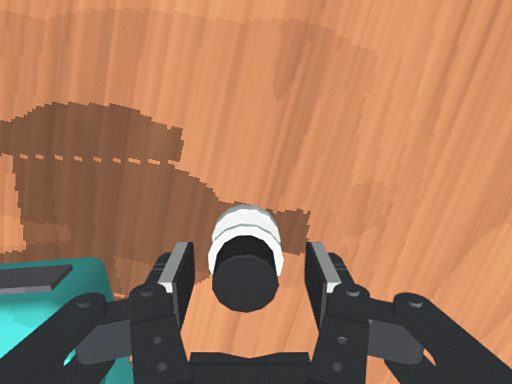

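```bash
python3 -m jog '[{"linear":[0,0,0],"rotation":[0,0,0],"grip":40},{"linear":[0,0,0],"rotation":[0,0,0],"grip":34},{"linear":[0,0,0],"rotation":[0,0,0],"grip":28},{"linear":[0,0,0],"rotation":[0,0,0],"grip":22},{"linear":[0,0,0],"rotation":[0,0,0],"grip":18},{"linear":[0,0,0],"rotation":[0,0,0],"grip":18},{"linear":[0,0,0],"rotation":[0,0,0],"grip":18},{"linear":[0,0,0],"rotation":[0,0,0],"grip":18}]' 80
python3 to.py 494 212.2 1 14
python3 - <<'E'
from h import *
c=calibration("side");p,d=capture("side");crop("pics/s5.png",p,220,190,340,290,6)
p,d=capture("wrist");cv2.imwrite("pics/w5.png",p[:,:,::-1])
E
```

```text
time_s: 5.98
eef_pos: [495.6, 212.9, 3.9]
ee_rot: [0.703, -0.086, 0.7, 0.086]
force: [-2.1, -0.8, 9.4]
grip_width: 0.347
t 5.9833 pos [495.6 212.9   3.9] F [-2.1 -0.8  9.4] w 0.347 q [ 0.19  0.59  1.67  0.    0.88 -0.05]
jaw yaw now 13.91 tool x [ 0.004  0.001 -1.   ]
linear [ 0.0095 -0.0009 -0.0057] rot [-0.003   0.009   0.0004]
```

View pics/s5.png

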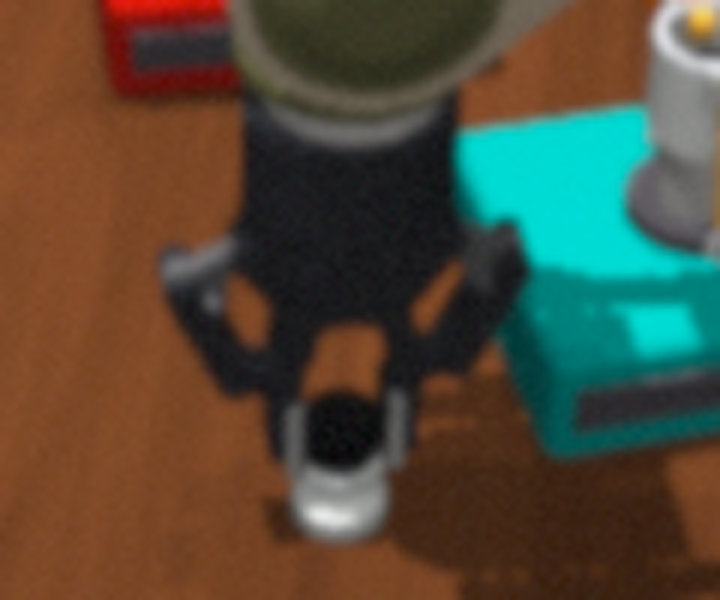

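View pics/w5.png

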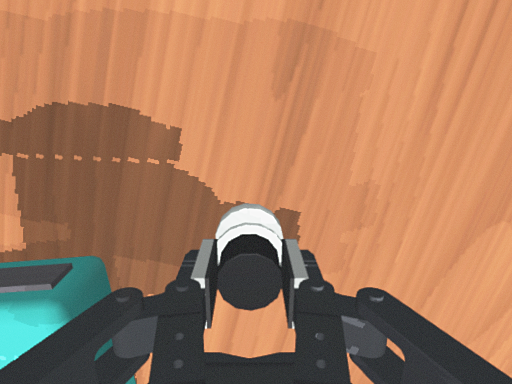

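Both fingers hold the grip at 29.6 mm opening, but an upward force of 9 N suggests the tips press on the land. I'll reopen, rise about 1.5 mm and close again.

```bash
python3 -m jog '[{"linear":[-0.002,0,-0.003],"rotation":[0,0.008,0],"grip":36},{"linear":[-0.005,0,-0.003],"rotation":[0,0.008,0],"grip":36},{"linear":[-0.005,0,-0.003],"rotation":[0,0.008,0],"grip":36},{"linear":[-0.005,0,-0.003],"rotation":[0,0.008,0],"grip":36},{"linear":[-0.005,0,-0.003],"rotation":[0,0.008,0],"grip":30},{"linear":[-0.005,0,-0.003],"rotation":[0,0.008,0],"grip":26},{"linear":[-0.005,0,-0.003],"rotation":[0,0.008,0],"grip":20},{"linear":[-0.005,0,-0.003],"rotation":[0,0.008,0],"grip":18},{"linear":[-0.005,0,-0.003],"rotation":[0,0.008,0],"grip":18}]' 80
python3 to.py 494 212.2 1 14
```

```text
time_s: 6.83
eef_pos: [494.9, 212.7, 6.1]
ee_rot: [0.702, -0.086, 0.702, 0.086]
force: [-2.9, -1.1, 8.1]
grip_width: 0.318
t 6.8333 pos [494.9 212.7   6.1] F [-2.9 -1.1  8.1] w 0.318 q [ 0.19  0.58  1.67 -0.    0.89 -0.05]
jaw yaw now 13.92 tool x [ 0.001 -0.    -1.   ]
linear [ 0.0169 -0.0009 -0.0033] rot [-0.0028  0.0021  0.0006]
```

```bash
python3 -m jog '[{"linear":[-0.03,0,0],"rotation":[0,0,0],"grip":18},{"linear":[-0.1,0,0],"rotation":[0,0,0],"grip":18},{"linear":[-0.2,0,0],"rotation":[0,0,0],"grip":18},{"linear":[-0.3,0,0],"rotation":[0,0,0],"grip":18},{"linear":[-0.4,0,0],"rotation":[0,0,0],"grip":18},{"linear":[-0.5,0,0],"rotation":[0,0,0],"grip":18},{"linear":[-0.6,-0.05,0],"rotation":[0,0,0],"grip":18},{"linear":[-0.7,-0.12,0],"rotation":[0,0,0],"grip":18},{"linear":[-0.75,-0.22,0],"rotation":[0,0,0],"grip":18},{"linear":[-0.75,-0.32,0],"rotation":[0,0,0],"grip":18},{"linear":[-0.75,-0.4,0],"rotation":[0,0,0],"grip":18},{"linear":[-0.75,-0.45,0],"rotation":[0,0,0],"grip":18},{"linear":[-0.75,-0.45,0],"rotation":[0,0,0],"grip":18},{"linear":[-0.75,-0.45,0],"rotation":[0,0,0],"grip":18}]' 80
python3 to.py 555 -120.5 230 14
python3 - <<'E'
from h import *
for n in("side","scene","wrist"):
    p,d=capture(n);cv2.imwrite(f"pics/{n}6.png",p[:,:,::-1])
E
```

```text
time_s: 8.0
eef_pos: [526.9, 81.4, 231.1]
ee_rot: [0.702, -0.085, 0.702, 0.085]
force: [-0.7, 0.2, -2.7]
grip_width: 0.297
t 8.0 pos [526.9  81.4 231.1] F [-0.7  0.2 -2.7] w 0.297 q [-0.07  0.31  1.43  0.    1.4  -0.31]
jaw yaw now 13.84 tool x [ 0.  0. -1.]
linear [ 0.0034 -0.6758 -0.0702] rot [-0.0055  0.0009 -0.0004]
```

View pics/side6.png

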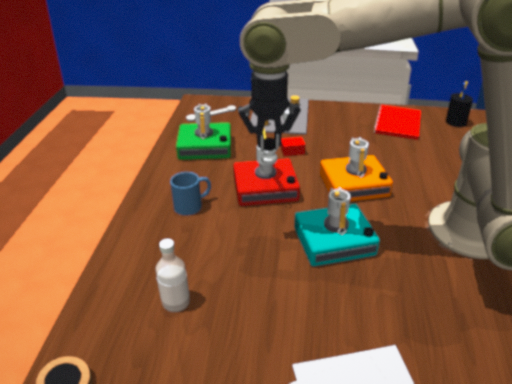

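View pics/wrist6.png

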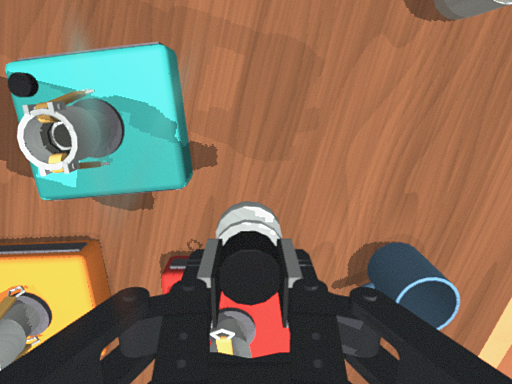

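Run:
```python
from h import *
s=sense();c=calibration("wrist");A=R(s["ee_rot"]);p,d=capture("wrist");crop("pics/w6z.png",p,190,190,310,340,4)
X,uv=pts(c,d,np.ones(d.shape,bool));L=(X-s["eef_pos"])@A
print(s["eef_pos"],s["grip_width"])
for v in list(range(205,250,6))+list(range(250,306,6)):
  print(v,[(int(uv[k,0]),)+tuple(L[k].round(0).astype(int).tolist()) for k in np.flatnonzero((uv[:,1]==v)&(uv[:,0]%8==1)&(uv[:,0]>205)&(uv[:,0]<300))])
for n in("side",):
    c=calibration(n);p,d=capture(n);crop("pics/s6z.png",p,220,80,310,170,6)
```

```text
[526.82529699  82.60274545 231.16004729] 0.29369407269723463
205 [(209, 231, -64, -50), (217, 229, -64, -40), (225, 230, -64, -30), (233, 2, 15, -8), (241, -3, 17, -3), (249, -4, 18, 1), (257, -3, 17, 5), (265, 230, -64, 21), (273, 229, -64, 31), (281, 231, -64, 42), (289, 230, -64, 52), (297, 230, -64, 62)]
211 [(209, 231, -72, -51), (217, 231, -72, -40), (225, 3, 12, -12), (233, -7, 15, -7), (241, -7, 15, -3), (249, -8, 16, 1), (257, -8, 16, 5), (265, -7, 15, 9), (273, 231, -72, 32), (281, 230, -72, 42), (289, 231, -72, 52), (297, 228, -71, 62)]
217 [(209, 229, -80, -51), (217, 229, -80, -41), (225, -6, 11, -12), (233, -9, 13, -7), (241, -9, 13, -3), (249, -11, 13, 1), (257, -11, 14, 5), (265, -8, 12, 9), (273, -5, 11, 14), (281, 230, -80, 42), (289, 230, -80, 52), (297, 230, -80, 63)]
223 [(209, 230, -89, -51), (217, 230, -88, -41), (225, -8, 9, -12), (233, -24, 15, -7), (241, -27, 17, -3), (249, -27, 17, 1), (257, -26, 16, 5), (265, -23, 15, 9), (273, -7, 9, 14), (281, 231, -89, 42), (289, 230, -88, 53), (297, 230, -88, 63)]
229 [(209, 230, -97, -52), (217, -5, 4, -16), (225, -24
[... 2649 characters left out ...]
 -47, -7, -9), (233, -47, -7, -6), (241, -47, -7, -2), (249, -47, -7, 1), (257, -46, -8, 4), (265, -47, -7, 8), (273, -47, -7, 11), (281, -57, 0, 14), (289, -67, 7, 15), (297, -75, 12, 17)]
298 [(209, -69, 5, -13), (217, -59, -2, -11), (225, 175, -165, -28), (233, -47, -10, -6), (241, -47, -10, -2), (249, -47, -10, 1), (257, -47, -10, 4), (265, -47, -10, 8), (273, 175, -164, 30), (281, -59, -2, 14), (289, -69, 5, 15), (297, -78, 12, 16)]
304 [(209, -69, 3, -13), (217, -59, -4, -11), (225, 175, -173, -28), (233, 175, -173, -19), (241, 175, -173, -9), (249, -46, -14, 1), (257, 175, -173, 11), (265, 176, -173, 20), (273, 176, -174, 30), (281, -58, -5, 14), (289, -69, 3, 15), (297, -82, 12, 16)]
```

View pics/w6z.png

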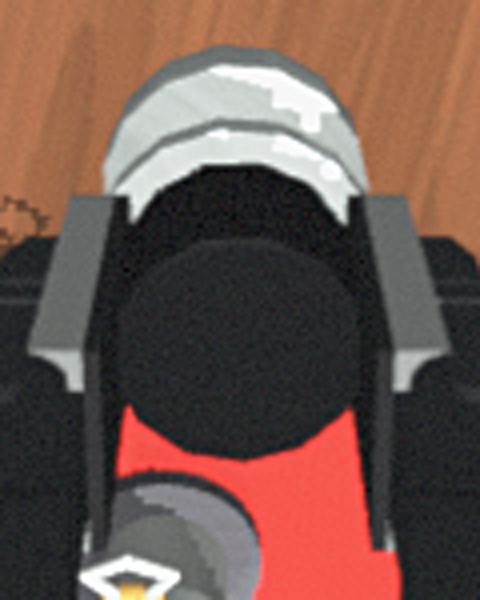

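View pics/s6z.png

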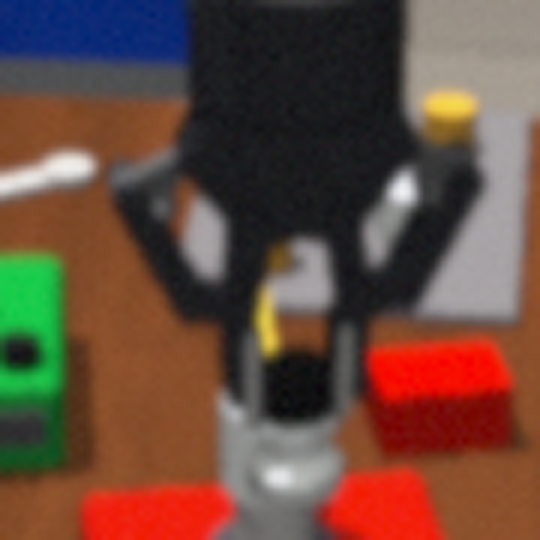

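```bash
python3 -m jog '[{"linear":[-0.02,-0.06,0],"rotation":[0,0,0],"grip":18},{"linear":[-0.03,-0.16,-0.02],"rotation":[0,0,0],"grip":18},{"linear":[-0.03,-0.28,-0.04],"rotation":[0,0,0],"grip":18},{"linear":[-0.03,-0.4,-0.06],"rotation":[0,0,0],"grip":18},{"linear":[-0.03,-0.52,-0.07],"rotation":[0,0,0],"grip":18},{"linear":[-0.03,-0.64,-0.07],"rotation":[0,0,0],"grip":18},{"linear":[-0.03,-0.76,-0.07],"rotation":[0,0,0],"grip":18},{"linear":[-0.03,-0.86,-0.07],"rotation":[0,0,0],"grip":18},{"linear":[-0.03,-0.92,-0.07],"rotation":[0,0,0],"grip":18},{"linear":[-0.03,-0.92,-0.07],"rotation":[0,0,0],"grip":18},{"linear":[-0.03,-0.92,-0.07],"rotation":[0,0,0],"grip":18}]' 80
python3 to.py 555 -120.5 230 14
python3 - <<'E'
from h import *
c=calibration("wrist");np.savez("pics/w7c.npz",**c)
p,d=capture("wrist");cv2.imwrite("pics/w7.png",p[:,:,::-1]);np.save("pics/w7.npy",d);print(proj(c,[555,-120.5,143]))
E
```

```text
time_s: 9.17
eef_pos: [573.3, -190.3, 239.7]
ee_rot: [0.702, -0.086, 0.702, 0.086]
force: [-0.6, 0.5, -2.2]
grip_width: 0.295
t 9.1667 pos [ 573.3 -190.3  239.7] F [-0.6  0.5 -2.2] w 0.295 q [-0.51  0.47  1.18  0.    1.49 -0.76]
jaw yaw now 13.96 tool x [ 0.     0.001 -1.   ]
linear [ 0.0325  0.2404 -0.003 ] rot [-0.0014  0.001  -0.0013]
[246.72354373  95.81421814]
```

View pics/w7.png

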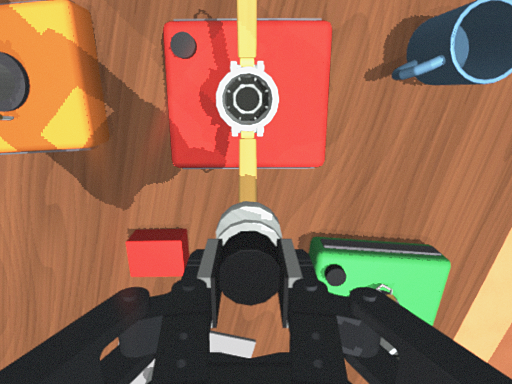

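Run:
```python
from h import *
p=cv2.imread("pics/w7.png");c=dict(np.load("pics/w7c.npz"))
crop("pics/w7z.png",p[:,:,::-1],205,55,290,140,7)
# dark bore interior: mask of pixels non-bright inside
g=p[60:140,205:290];v=g.max(2);m=(v<120).astype(np.uint8)
cs,_=cv2.findContours((v>150).astype(np.uint8)*255,cv2.RETR_CCOMP,cv2.CHAIN_APPROX_NONE)
for k in cs:
    if len(k)>40:
        e=cv2.fitEllipse(k); print(len(k),e[0][0]+205,e[0][1]+60,e[1],plane(c,(e[0][0]+205,e[0][1]+60),143))
# yaw: tank left/right edges
X,uv=pts(c,np.load("pics/w7.npy"),np.ones((384,512),bool));H=cv2.cvtColor(p,cv2.COLOR_BGR2HSV)[uv[:,1].astype(int),uv[:,0].astype(int)]
m=((H[:,0]<8)|(H[:,0]>172))&(H[:,1]>130)&(abs(X[:,2]-55)<5)&(uv[:,1]<175)&(uv[:,0]>150)&(uv[:,0]<345)
print(cv2.minAreaRect(X[m][:,:2].astype(np.float32)),X[m,2].mean())
```

```text
83 246.97431564331055 98.53313064575195 (28.734085083007812, 29.894617080688477) [ 555.67841727 -122.43306055  143.        ]
70 247.06513214111328 98.53655624389648 (24.405641555786133, 25.380170822143555) [ 555.74743772 -122.41851905  143.        ]
326 247.0 99.5 (93.12847137451172, 99.78593444824219) [ 555.87247914 -123.13427801  143.        ]
155 247.1432991027832 98.58993148803711 (49.62738037109375, 51.8967399597168) [ 555.81595518 -122.44279983  143.        ]
((555.6644287109375, -123.36776733398438), (168.8489227294922, 148.23878479003906), 13.99860954284668) 55.8794740622269
```

View pics/w7z.png

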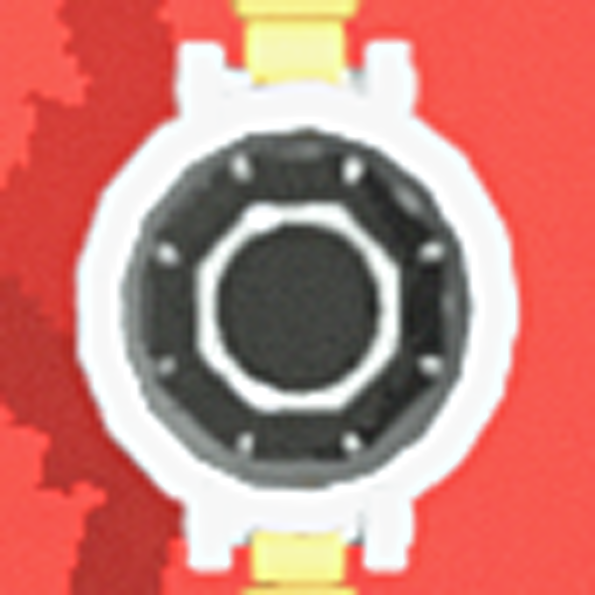

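```bash
python3 - <<'E'
from h import *
s=sense();c=calibration("wrist");A=R(s["ee_rot"])
P=plane(c,(249.3,276.),s["eef_pos"][2]+47);L=(P-s["eef_pos"])@A;print("plug top in tool",L)
off=A[:,1]*L[1]+A[:,2]*L[2];print("TCP target",np.array([555.8,-122.5,0])-off)
E
python3 to.py 555.1 -122.5 160 14
```

```text
plug top in tool [-46.99870264   0.99350762   1.17344922]
TCP target [ 5.54902260e+02 -1.23748239e+02 -1.31462730e-03]
t 9.2167 pos [ 573.2 -189.5  240. ] F [ 0.8 -0.3 -1.8] w 0.292 q [-0.51  0.47  1.18  0.    1.49 -0.76]
jaw yaw now 14.02 tool x [ 0.001  0.001 -1.   ]
linear [ 0.2668  0.2311 -0.0047] rot [ 0.0008  0.0014 -0.001 ]
```

```bash
python3 -m jog '[{"linear":[0,0.08,-0.003],"rotation":[0,0,0],"grip":18},{"linear":[0,0.16,-0.006],"rotation":[0,0,0],"grip":18},{"linear":[0,0.22,-0.006],"rotation":[0,0,0],"grip":18},{"linear":[0,0.231,-0.006],"rotation":[0,0,0],"grip":18},{"linear":[0.08,0.231,-0.006],"rotation":[0,0,0],"grip":18},{"linear":[0.16,0.231,-0.006],"rotation":[0,0,0],"grip":18},{"linear":[0.23,0.231,-0.006],"rotation":[0,0,0],"grip":18},{"linear":[0.27,0.231,-0.006],"rotation":[0,0,0],"grip":18},{"linear":[0.27,0.231,-0.006],"rotation":[0,0,0],"grip":18},{"linear":[0.27,0.231,-0.006],"rotation":[0,0,0],"grip":18}]' 80
python3 to.py 554.7 -122.6 150 14
python3 - <<'E'
from h import *
for n,b in(("side",(220,80,310,170)),("scene",(190,100,290,190))):
    p,d=capture(n);crop(f"pics/{n}8.png",p,*b,6)
E
```

```text
time_s: 10.05
eef_pos: [554.8, -122.1, 159.4]
ee_rot: [0.702, -0.086, 0.702, 0.087]
force: [-0.2, 0.6, -1.6]
grip_width: 0.297
t 10.05 pos [ 554.8 -122.1  159.4] F [-0.2  0.6 -1.6] w 0.297 q [-0.42  0.44  1.43  0.    1.26 -0.67]
jaw yaw now 14.07 tool x [ 0.     0.001 -1.   ]
linear [ 0.0312 -0.0015 -0.0007] rot [ 0.0026  0.0011 -0.0012]
```

View pics/side8.png

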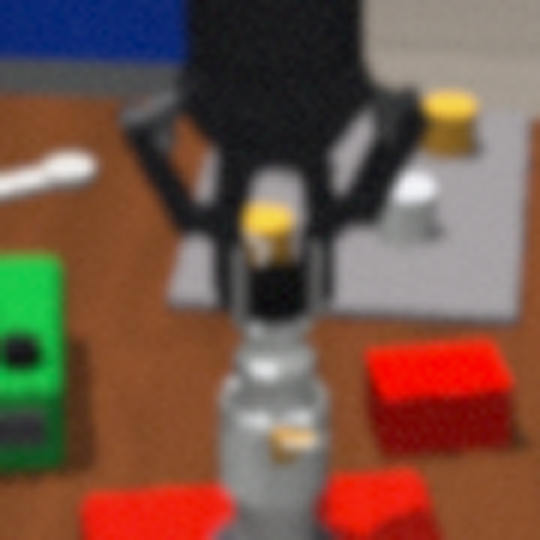

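View pics/scene8.png

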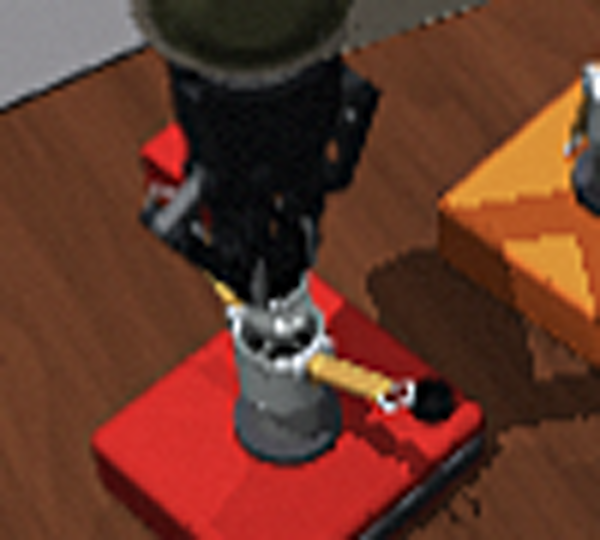

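The plug is over the mouth: side crop shows the plug at x≈275 and the coupler at ≈272. I'll lower it gently and watch the lateral force.

```bash
python3 -m jog '[{"linear":[0.012,-0.001,0],"rotation":[0,0,0],"grip":18},{"linear":[0.024,-0.001,0],"rotation":[0,0,0],"grip":18},{"linear":[0.034,-0.001,0],"rotation":[0,0,0],"grip":18},{"linear":[0.044,-0.001,0],"rotation":[0,0,0],"grip":18},{"linear":[0.052,-0.001,0],"rotation":[0,0,0],"grip":18},{"linear":[0.052,-0.001,0],"rotation":[0,0,0],"grip":18}]' 80
python3 to.py 554.7 -122.6 150 14
```

```text
time_s: 10.65
eef_pos: [555.2, -122.7, 144.2]
ee_rot: [0.702, -0.087, 0.701, 0.086]
force: [-0.0, -0.4, -1.4]
grip_width: 0.296
t 10.65 pos [ 555.2 -122.7  144.2] F [-0.  -0.4 -1.4] w 0.296 q [-0.42  0.46  1.45  0.    1.23 -0.67]
jaw yaw now 14.05 tool x [ 0.002  0.    -1.   ]
linear [-0.0194  0.0009 -0.0015] rot [0.0018 0.0034 0.0005]
```

```bash
python3 -m jog '[{"linear":[0.012,0,-0.001],"rotation":[0,0.003,0],"grip":18},{"linear":[0.022,0,-0.001],"rotation":[0,0.003,0],"grip":18},{"linear":[0.032,0,-0.001],"rotation":[0,0.003,0],"grip":18},{"linear":[0.042,0,-0.001],"rotation":[0,0.003,0],"grip":18},{"linear":[0.042,0,-0.001],"rotation":[0,0.003,0],"grip":18}]' 100
python3 to.py 554.7 -122.6 150 14
```

```text
time_s: 11.07
eef_pos: [554.6, -122.7, 130.8]
ee_rot: [0.702, -0.086, 0.702, 0.087]
force: [0.3, 0.4, -2.2]
grip_width: 0.291
t 11.0667 pos [ 554.6 -122.7  130.8] F [ 0.3  0.4 -2.2] w 0.291 q [-0.42  0.47  1.47 -0.    1.2  -0.67]
jaw yaw now 14.05 tool x [-0.001  0.    -1.   ]
linear [-0.0639  0.0004  0.0003] rot [ 0.0017 -0.0015 -0.001 ]
```

```bash
python3 -m jog '[{"linear":[0.008,0,0],"rotation":[0,0,0],"grip":18},{"linear":[0.016,0,0],"rotation":[0,0,0],"grip":18},{"linear":[0.022,0,0],"rotation":[0,0,0],"grip":18},{"linear":[0.022,0,0],"rotation":[0,0,0],"grip":18}]' 100
python3 to.py 554.7 -122.6 150 14
```

```text
time_s: 11.4
eef_pos: [555.3, -123.0, 125.1]
ee_rot: [0.702, -0.087, 0.701, 0.086]
force: [-0.2, 0.7, 2.4]
grip_width: 0.289
t 11.4 pos [ 555.3 -123.   125.1] F [-0.2  0.7  2.4] w 0.289 q [-0.42  0.48  1.48 -0.    1.19 -0.67]
jaw yaw now 14.05 tool x [ 0.001 -0.001 -1.   ]
linear [-0.0831  0.0015 -0.0014] rot [0.0018 0.0022 0.0018]
```

```bash
python3 -m jog '[{"linear":[0.005,0,0],"rotation":[0,0,0],"grip":18},{"linear":[0.008,0,0],"rotation":[0,0,0],"grip":18},{"linear":[0.008,0,0],"rotation":[0,0,0],"grip":18}]' 100
python3 to.py 554.7 -122.6 150 14
```

```text
time_s: 11.65
eef_pos: [556.0, -123.3, 123.9]
ee_rot: [0.703, -0.087, 0.701, 0.086]
force: [-0.2, 0.5, 6.1]
grip_width: 0.292
t 11.65 pos [ 556.  -123.3  123.9] F [-0.2  0.5  6.1] w 0.292 q [-0.42  0.48  1.48  0.    1.18 -0.67]
jaw yaw now 14.05 tool x [ 0.004 -0.002 -1.   ]
linear [-0.0871  0.003  -0.0034] rot [0.0017 0.0067 0.0052]
```

```bash
python3 -m jog '[{"linear":[0.008,0.001,-0.003],"rotation":[0,0.006,0.004],"grip":18},{"linear":[0.014,0.001,-0.003],"rotation":[0,0.006,0.004],"grip":18},{"linear":[0.014,0.001,-0.003],"rotation":[0,0.006,0.004],"grip":18}]' 100
python3 to.py 554.7 -122.6 150 14
```

```text
time_s: 11.9
eef_pos: [556.0, -123.5, 120.9]
ee_rot: [0.703, -0.087, 0.701, 0.086]
force: [0.4, 0.8, 5.5]
grip_width: 0.288
t 11.9 pos [ 556.  -123.5  120.9] F [0.4 0.8 5.5] w 0.288 q [-0.42  0.48  1.48  0.    1.17 -0.67]
jaw yaw now 14.04 tool x [ 0.004 -0.002 -1.   ]
linear [-0.0969  0.0036 -0.0033] rot [0.0016 0.0066 0.0049]
```

```bash
python3 -m jog '[{"linear":[0.008,0.001,-0.003],"rotation":[0,0.006,0.004],"grip":18},{"linear":[0.014,0.001,-0.003],"rotation":[0,0.006,0.004],"grip":18},{"linear":[0.014,0.001,-0.003],"rotation":[0,0.006,0.004],"grip":18}]' 100
python3 to.py 554.7 -122.6 150 14
```

```text
time_s: 12.15
eef_pos: [556.2, -123.6, 119.6]
ee_rot: [0.703, -0.087, 0.7, 0.086]
force: [-4.7, 1.5, 18.2]
grip_width: 0.288
t 12.15 pos [ 556.2 -123.6  119.6] F [-4.7  1.5 18.2] w 0.288 q [-0.42  0.49  1.48  0.    1.17 -0.67]
jaw yaw now 14.06 tool x [ 0.005 -0.002 -1.   ]
linear [-0.1013  0.0043 -0.0037] rot [0.002  0.0078 0.006 ]
```

```bash
python3 -m jog '[{"linear":[0.012,0.001,-0.002],"rotation":[0,0.004,0.003],"grip":18},{"linear":[0.0155,0.001,-0.002],"rotation":[0,0.004,0.003],"grip":18},{"linear":[0.0155,0.001,-0.002],"rotation":[0,0.004,0.003],"grip":18},{"linear":[0.0155,0.001,-0.002],"rotation":[0,0.004,0.003],"grip":18}]' 100
python3 to.py 554.7 -122.6 150 14
```

```text
time_s: 12.48
eef_pos: [556.4, -123.7, 119.1]
ee_rot: [0.704, -0.088, 0.7, 0.085]
force: [-10.1, 3.9, 29.5]
grip_width: 0.29
t 12.4833 pos [ 556.4 -123.7  119.1] F [-10.1   3.9  29.5] w 0.29 q [-0.42  0.49  1.48 -0.    1.17 -0.67]
jaw yaw now 14.08 tool x [ 0.006 -0.003 -1.   ]
linear [-0.103   0.0046 -0.0041] rot [0.0028 0.0104 0.0086]
```

```bash
python3 -m jog '[{"linear":[0.0138,0.001,-0.005],"rotation":[0,0.004,0.003],"grip":18},{"linear":[0.0138,0.001,-0.005],"rotation":[0,0.004,0.003],"grip":18},{"linear":[0.0138,0.001,-0.005],"rotation":[0,0.004,0.003],"grip":18}]' 100
python3 to.py 554.7 -122.6 150 14
python3 - <<'E'
from h import *
p,d=capture("wrist");cv2.imwrite("pics/w9.png",p[:,:,::-1])
p,d=capture("side");crop("pics/s9.png",p,220,80,310,170,6)
E
```

```text
time_s: 12.73
eef_pos: [556.3, -123.8, 119.1]
ee_rot: [0.705, -0.088, 0.699, 0.085]
force: [-6.5, 5.6, 27.0]
grip_width: 0.29
t 12.7333 pos [ 556.3 -123.8  119.1] F [-6.5  5.6 27. ] w 0.29 q [-0.42  0.48  1.49  0.    1.16 -0.67]
jaw yaw now 14.1 tool x [ 0.009 -0.003 -1.   ]
linear [-0.103   0.0046 -0.0035] rot [0.0034 0.0163 0.0112]
```

View pics/w9.png

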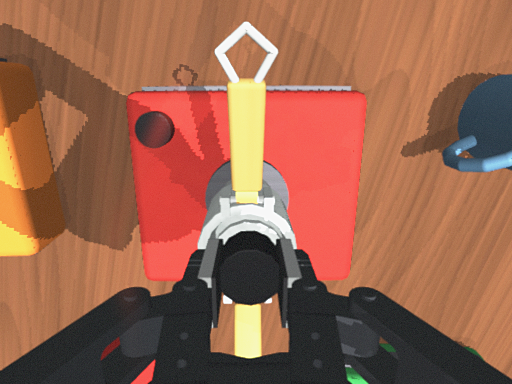

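View pics/s9.png

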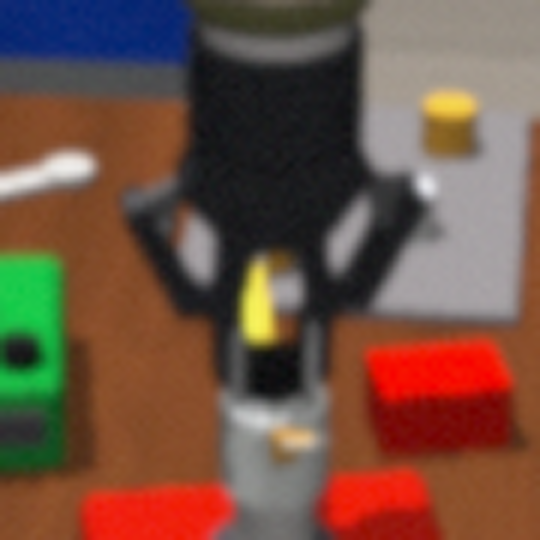

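```bash
python3 - <<'E'
from h import *
s=sense();c=calibration("wrist");A=R(s["ee_rot"]);p,d=capture("wrist")
X,uv=pts(c,d,np.ones(d.shape,bool));L=(X-s["eef_pos"])@A
m=(abs(uv[:,0]-249)<12)&(abs(uv[:,1]-272)<16);print("top",np.median(X[m],0),np.median(L[m],0),s["force"])
E
python3 -m jog '[{"linear":[0.006,0,0],"rotation":[0,0.008,0.006],"grip":18},{"linear":[0.0,0,0],"rotation":[0,0.008,0.006],"grip":25},{"linear":[0.0,0,0],"rotation":[0,0.008,0.006],"grip":34},{"linear":[0,0,0],"rotation":[0,0.008,0.006],"grip":48},{"linear":[-0.01,0,0],"rotation":[0,0.008,0.006],"grip":52},{"linear":[-0.05,0,0],"rotation":[0,0.008,0.006],"grip":52},{"linear":[-0.12,0,0],"rotation":[0,0.008,0.006],"grip":52},{"linear":[-0.2,0,0],"rotation":[0,0.008,0.006],"grip":52},{"linear":[-0.28,0,0],"rotation":[0,0.008,0.006],"grip":52},{"linear":[-0.28,0,0],"rotation":[0,0.008,0.006],"grip":52}]' 30
python3 to.py 555.8 -122.5 195 -76
python3 - <<'E'
from h import *
c=calibration("wrist");np.savez("pics/w10c.npz",**c)
p,d=capture("wrist");cv2.imwrite("pics/w10.png",p[:,:,::-1]);np.save("pics/w10.npy",d)
E
```

```text
top [ 556.21031467 -120.71797265  166.07579318] [-46.96993388   2.82612138   1.05186091] [-6.79513598  6.03093536 27.97904583]
time_s: 13.72
eef_pos: [557.2, -124.3, 207.7]
ee_rot: [0.706, -0.089, 0.698, 0.085]
force: [0.6, -0.2, 1.2]
grip_width: 0.61
t 13.7167 pos [ 557.2 -124.3  207.7] F [ 0.6 -0.2  1.2] w 0.61 q [-0.42  0.41  1.36  0.    1.36 -0.67]
jaw yaw now 14.1 tool x [ 0.012 -0.005 -1.   ]
linear [ 0.0424  0.0073 -0.0036] rot [ 3.1449  0.0278 -0.0042]
```

View pics/w10.png

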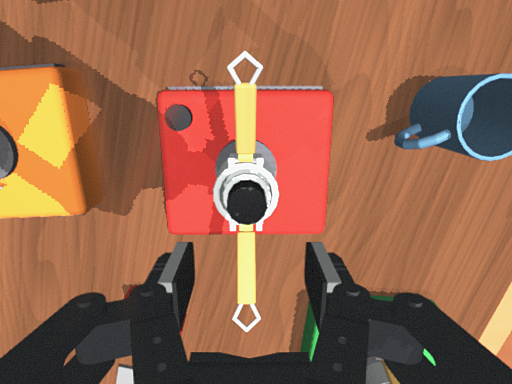

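Released: the plug stands in the coupler with its top at (247,200), and both arms are still open. Next I'll measure the plug height and arm angles.

Run:
```python
from h import *
p=cv2.imread("pics/w10.png");c=dict(np.load("pics/w10c.npz"));d=np.load("pics/w10.npy")
X,uv=pts(c,d,np.ones(d.shape,bool));
M=np.array([555.8,-122.5,143]);t=np.radians(14);ex=np.array([np.cos(t),np.sin(t),0]);ey=np.array([-np.sin(t),np.cos(t),0])
Y=(X-M);C=np.stack([Y@ex,Y@ey,X[:,2]],1)
m=(abs(uv[:,0]-246)<9)&(abs(uv[:,1]-200)<10);print("plug top",np.median(X[m],0),np.median(C[m],0))
H=cv2.cvtColor(p,cv2.COLOR_BGR2HSV)[uv[:,1].astype(int),uv[:,0].astype(int)]
m=(H[:,0]>20)&(H[:,0]<33)&(H[:,1]>90)&(H[:,2]>120)&(abs(C[:,0])<12)&(X[:,2]>125)
for sgn in(1,-1):
    q=C[m&(C[:,1]*sgn>30)]; y=q[:,1]*sgn
    k=np.polyfit(y,q[:,2],1);el=np.arctan(k[0]);print("side",sgn,len(q),"x",q[:,0].mean(),"y",y.min(),y.max(),"elev",el,"swing",1.4+el,"z at end",np.polyval(k,y.max()))
```

```text
plug top [ 555.27139766 -119.1655247   167.51236697] [  0.32152177   3.42367457 167.51236697]
side 1 1353 x -0.22020671529872932 y 30.36836835846476 77.80576587901466 elev 0.4942344500593356 swing 1.8942344500593356 z at end 168.9428538675871
side -1 779 x -0.38756709359837654 y 30.014988981665105 77.08619172020924 elev 0.5379287191774609 swing 1.9379287191774608 z at end 171.1110914510442
```

```bash
python3 -m jog '[{"linear":[0,0,0],"rotation":[0.4,0,0],"grip":85},{"linear":[0,0.006,-0.004],"rotation":[0.8,0.02,0],"grip":85},{"linear":[0,0.006,-0.004],"rotation":[1,0.02,0],"grip":85},{"linear":[0,0.006,-0.004],"rotation":[1,0.02,0],"grip":85},{"linear":[0,0.006,-0.004],"rotation":[1,0.02,0],"grip":85}]' 30
python3 -m jog '[{"linear":[0,0,0],"rotation":[0.4,0,0],"grip":85},{"linear":[0,0,0],"rotation":[0.8,0,0],"grip":85},{"linear":[0,0,0],"rotation":[1,0,0],"grip":85},{"linear":[0,0,0],"rotation":[1,0,0],"grip":85},{"linear":[0,0,0],"rotation":[1,0,0],"grip":85}]' 30
python3 -m jog '[{"linear":[0,0,0],"rotation":[0.4,0,0],"grip":85},{"linear":[0,0,0],"rotation":[0.8,0,0],"grip":85},{"linear":[0,0,0],"rotation":[1,0,0],"grip":85},{"linear":[0,0,0],"rotation":[1,0,0],"grip":85},{"linear":[0,0,0],"rotation":[1,0,0],"grip":85}]' 30
python3 to.py 555.8 -122.5 195 -76
```

```text
time_s: 14.18
eef_pos: [554.6, -122.5, 203.9]
ee_rot: [0.7, 0.09, 0.702, -0.092]
force: [0.6, 0.5, -0.3]
grip_width: 0.992
time_s: 14.6
eef_pos: [554.4, -122.4, 203.0]
ee_rot: [0.656, 0.261, 0.658, -0.263]
force: [0.3, -0.2, -0.6]
grip_width: 0.995
time_s: 15.02
eef_pos: [554.2, -122.3, 202.4]
ee_rot: [0.571, 0.414, 0.573, -0.417]
force: [0.4, 0.2, 0.3]
grip_width: 0.999
t 15.0167 pos [ 554.2 -122.3  202.4] F [0.4 0.2 0.3] w 0.999 q [-0.42  0.41  1.37 -0.    1.37  0.84]
jaw yaw now -72.06 tool x [-0.005 -0.002 -1.   ]
linear [0.0247 0.005  0.0021] rot [0.1375 0.0007 0.0106]
```

```bash
python3 -m jog '[{"linear":[0.03,0.005,0],"rotation":[0.1,0,0.01],"grip":85.4},{"linear":[0.1,0.005,0],"rotation":[0.137,0,0.01],"grip":85.4},{"linear":[0.18,0.005,0],"rotation":[0.137,0,0.01],"grip":85.4},{"linear":[0.24,0.005,0],"rotation":[0.137,0,0.01],"grip":85.4},{"linear":[0.26,0.005,0],"rotation":[0.137,0,0.01],"grip":85.4},{"linear":[0.26,0.005,0],"rotation":[0.137,0,0.01],"grip":85.4}]' 30
python3 to.py 555.8 -122.5 120 -76
python3 - <<'E'
from h import *
s=sense();A=R(s["ee_rot"]);c=calibration("wrist");np.savez("pics/w11c.npz",**c)
p,d=capture("wrist");cv2.imwrite("pics/w11.png",p[:,:,::-1]);np.save("pics/w11.npy",d)
X,uv=pts(c,d,np.ones(d.shape,bool));L=(X-s["eef_pos"])@A
for v in(245,250,256,262,270):print(v,[(int(uv[k,0]),)+tuple(L[k].round(0).astype(int).tolist()) for k in np.flatnonzero((uv[:,1]==v)&(uv[:,0]%6==1)&(((uv[:,0]>110)&(uv[:,0]<165))|((uv[:,0]>330)&(uv[:,0]<390))))])
for n,b in(("side",(220,80,310,170)),("scene",(190,100,290,190))):
    p,d=capture(n);crop(f"pics/{n}11.png",p,*b,6)
E
```

```text
time_s: 15.52
eef_pos: [554.5, -121.8, 123.0]
ee_rot: [0.557, 0.433, 0.559, -0.434]
force: [0.8, -0.1, 0.5]
grip_width: 0.998
t 15.5167 pos [ 554.5 -121.8  123. ] F [ 0.8 -0.1  0.5] w 0.998 q [-0.42  0.48  1.48 -0.    1.19  0.9 ]
jaw yaw now -75.68 tool x [-0.003  0.001 -1.   ]
linear [0.01   0.0035 0.0035] rot [ 0.0112 -0.0031  0.0053]
245 [(115, 122, -66, -131), (121, 122, -67, -125), (127, 121, -66, -119), (133, 123, -67, -113), (139, -29, 8, -52), (145, -29, 8, -49), (151, -28, 7, -46), (157, -28, 7, -43), (163, -26, 6, -41), (331, -25, 6, 40), (337, -26, 7, 42), (343, -27, 7, 45), (349, -28, 7, 47), (355, -27, 7, 51), (361, -30, 8, 53), (367, 121, -66, 115), (373, 121, -66, 121), (379, 123, -67, 128), (385, 122, -66, 133)]
250 [(115, -35, 8, -60), (121, -35, 8, -58), (127, -35, 8, -55), (133, -33, 7, -53), (139, -31, 6, -51), (145, -30, 5, -49), (151, -29, 5, -46), (157, -29, 5, -43), (163, -27, 4, -41), (331, -26, 4, 40), (337, -27, 4, 42), (343, -27, 4, 45), (349, -29, 5, 47), (355, -31, 6, 50), (361, -32, 7, 52), (367, -33, 7, 54), (373, -34, 8, 57), (379, -34, 8, 59), (385, 
[... 471 characters left out ...]
 12, -46), (139, -53, 12, -43), (145, -48, 9, -43), (151, -41, 6, -42), (157, -28, -2, -44), (163, -26, -3, -42), (331, -25, -3, 40), (337, -28, -2, 43), (343, -29, -1, 45), (349, -44, 7, 43), (355, -50, 11, 43), (361, -53, 12, 45), (367, -53, 12, 47), (373, -53, 12, 49), (379, -38, 3, 59), (385, -38, 4, 61)]
270 [(115, -53, 8, -53), (121, -59, 12, -48), (127, -60, 12, -46), (133, -59, 12, -44), (139, -55, 10, -43), (145, -50, 7, -42), (151, -43, 2, -42), (157, 122, -94, -92), (163, 69, -63, -70), (331, 68, -62, 67), (337, 68, -62, 72), (343, 121, -93, 94), (349, -44, 3, 43), (355, -52, 8, 43), (361, -59, 12, 43), (367, -59, 12, 45), (373, -60, 12, 47), (379, -59, 12, 50), (385, -52, 8, 55)]
```

View pics/w11.png

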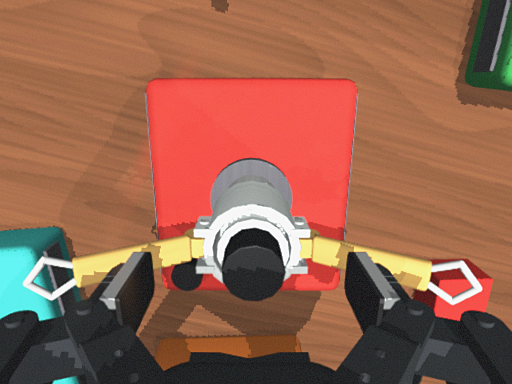

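View pics/scene11.png

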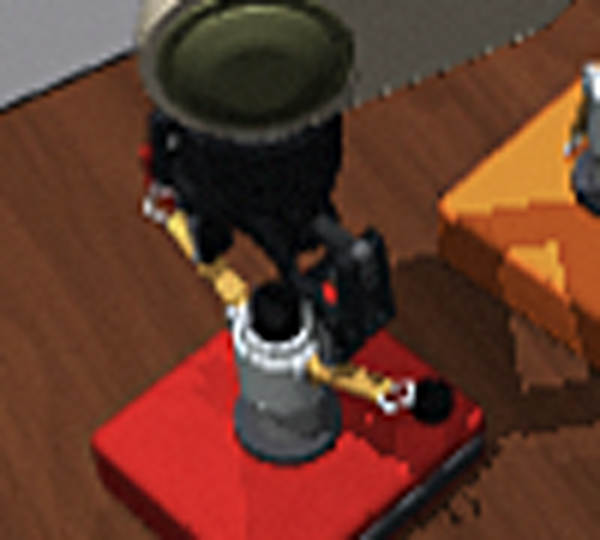

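```bash
python3 -m jog '[{"linear":[0.015,0.004,0.001],"rotation":[0,0,0],"grip":85.4},{"linear":[0.03,0.004,0.001],"rotation":[0,0,0],"grip":85.4},{"linear":[0.045,0.004,0.001],"rotation":[0,0,0],"grip":85.4},{"linear":[0.06,0.004,0.001],"rotation":[0,0,0],"grip":85.4},{"linear":[0.07,0.004,0.001],"rotation":[0,0,0],"grip":85.4},{"linear":[0.07,0.004,0.001],"rotation":[0,0,0],"grip":85.4}]' 30
python3 to.py 555.8 -122.5 90 -76
cat > arms.py <<'E'
import sys
from h import *
s=sense();c=calibration("wrist");p,d=capture("wrist");cv2.imwrite(sys.argv[1],p[:,:,::-1])
A=R(s["ee_rot"])
X,uv=pts(c,d,np.ones(d.shape,bool))
M=np.array([555.8,-122.5,143]);t=np.radians(14);ex=np.array([np.cos(t),np.sin(t),0]);ey=np.array([-np.sin(t),np.cos(t),0])
Y=(X-M);C=np.stack([Y@ex,Y@ey,X[:,2]],1)
H=cv2.cvtColor(p,cv2.COLOR_BGR2HSV)[uv[:,1].astype(int),uv[:,0].astype(int)]
m=(H[:,0]>18)&(H[:,0]<33)&(H[:,1]>90)&(H[:,2]>100)&(abs(C[:,0])<14)&(X[:,2]>65)&(abs(C[:,1])<95)
for sgn in(1,-1):
    q=C[m&(C[:,1]*sgn>25)];y=q[:,1]*sgn
    if len(q)>30:
        v=np.linalg.svd((np.stack([y,q[:,2]],1)-[y.mean(),q[:,2].mean()])[::max(1,len(q)//1000)])[2][0];v=v*np.sign(v[0]);print("left" if sgn>0 else "right",len(q),"swing~",round(1.4+np.arctan2(v[1],v[0]),2),"y",np.percentile(y,[1,99]).round(0),"z",np.percentile(q[:,2],[1,99]).round(0))
T=(X-s["eef_pos"])@A
m=(H[:,2]<70)&(abs(C[:,0])<12)&(abs(C[:,1])<12)&(X[:,2]>150)&(X[:,2]<180);
if m.sum(): print("plug top z",np.median(X[m,2]))
E
python3 arms.py pics/w12.png
```

```text
time_s: 16.17
eef_pos: [557.8, -122.6, 105.1]
ee_rot: [0.559, 0.435, 0.556, -0.434]
force: [0.3, 0.1, 3.0]
grip_width: 1.001
t 16.1667 pos [ 557.8 -122.6  105.1] F [0.3 0.1 3. ] w 1.001 q [-0.42  0.5   1.49 -0.    1.14  0.9 ]
jaw yaw now -75.83 tool x [ 0.004 -0.002 -1.   ]
linear [ 0.0503 -0.0064 -0.0021] rot [ 0.0061  0.0057 -0.006 ]
plug top z 167.42490577271968
```

View pics/w12.png

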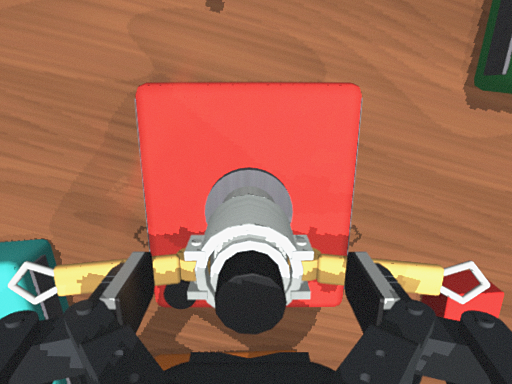

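```bash
sed -i 's/^for sgn/np.savez("pics\/dbg.npz",X=X,C=C,H=H,uv=uv)\nfor sgn/' arms.py
python3 -m jog '[{"linear":[0.015,-0.005,0],"rotation":[0,0.005,-0.005],"grip":85.4},{"linear":[0.03,-0.005,0],"rotation":[0,0.005,-0.005],"grip":85.4},{"linear":[0.04,-0.005,0],"rotation":[0,0.005,-0.005],"grip":85.4},{"linear":[0.05,-0.005,0],"rotation":[0,0.005,-0.005],"grip":85.4},{"linear":[0.05,-0.005,0],"rotation":[0,0.005,-0.005],"grip":85.4}]' 30
python3 to.py 555.8 -122.5 90 -76
python3 arms.py pics/w13.png
python3 - <<'E'
import numpy as np
f=np.load("pics/dbg.npz");uv=f["uv"]
for u,v in((165,268),(95,280),(420,280),(330,268),(75,280)):
    k=np.flatnonzero((uv[:,0]==u)&(uv[:,1]==v))
    for i in k: print(u,v,f["C"][i].round(1),f["H"][i])
E
```

```text
time_s: 16.63
eef_pos: [557.3, -123.2, 90.9]
ee_rot: [0.559, 0.435, 0.557, -0.434]
force: [2.2, -0.1, 6.1]
grip_width: 0.999
t 16.6333 pos [ 557.3 -123.2   90.9] F [ 2.2 -0.1  6.1] w 0.999 q [-0.42  0.52  1.51  0.    1.11  0.9 ]
jaw yaw now -75.81 tool x [ 0.003 -0.001 -1.   ]
linear [ 0.003  -0.0043 -0.0036] rot [ 0.0067  0.0038 -0.0062]
plug top z 167.42064070242125
165 268 [  4.6  35.1 133.7] [ 93 116 246]
95 280 [-84.4 137.4   1. ] [109 134 160]
420 280 [ -83.9 -157.2    1. ] [109 136 167]
330 268 [  5.  -36.1 134.1] [ 94 118 246]
75 280 [-85.  156.2   0.7] [108 144 150]
```

View pics/w13.png

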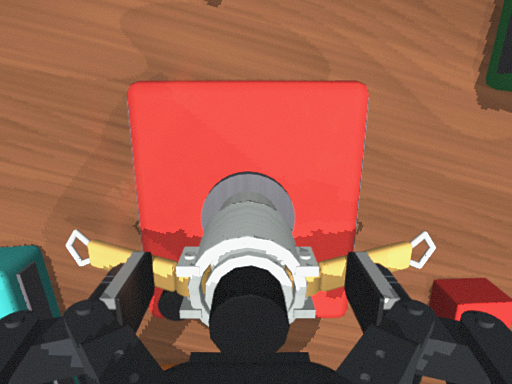

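```bash
sed -i 's/COLOR_BGR2HSV/COLOR_RGB2HSV/' arms.py
python3 - <<'E'
import numpy as np
f=np.load("pics/dbg.npz");uv=f["uv"]
for u,v in((250,358),(250,368),(250,380),(210,365),(290,365)):
    for i in np.flatnonzero((uv[:,0]==u)&(uv[:,1]==v)): print(u,v,f["C"][i].round(1))
E
python3 -m jog '[{"linear":[0.015,-0.004,-0.001],"rotation":[0,0.004,-0.006],"grip":85.4},{"linear":[0.025,-0.004,-0.001],"rotation":[0,0.004,-0.006],"grip":85.4},{"linear":[0.033,-0.004,-0.001],"rotation":[0,0.004,-0.006],"grip":85.4},{"linear":[0.033,-0.004,-0.001],"rotation":[0,0.004,-0.006],"grip":85.4}]' 30
python3 to.py 555.8 -122.5 80 -76
python3 arms.py pics/w14.png
```

```text
250 358 [ 11.9  -1.3 192.1]
250 368 [ 12.6  -1.3 196.1]
250 380 [ 12.3  -1.3 199.4]
210 365 [ 13.7   8.5 196.3]
290 365 [ 12.  -11.3 194.6]
time_s: 17.02
eef_pos: [557.0, -123.5, 81.8]
ee_rot: [0.559, 0.435, 0.557, -0.434]
force: [1.4, 0.6, 6.7]
grip_width: 1.002
t 17.0167 pos [ 557.  -123.5   81.8] F [1.4 0.6 6.7] w 1.002 q [-0.42  0.53  1.52  0.    1.09  0.9 ]
jaw yaw now -75.78 tool x [ 0.003 -0.001 -1.   ]
linear [ 0.006  -0.003  -0.0042] rot [ 0.0075  0.0028 -0.0047]
left 1035 swing~ 0.57 y [25. 66.] z [ 95. 140.]
right 1226 swing~ 0.64 y [26. 70.] z [ 97. 140.]
plug top z 167.03706982609447
```

View pics/w14.png

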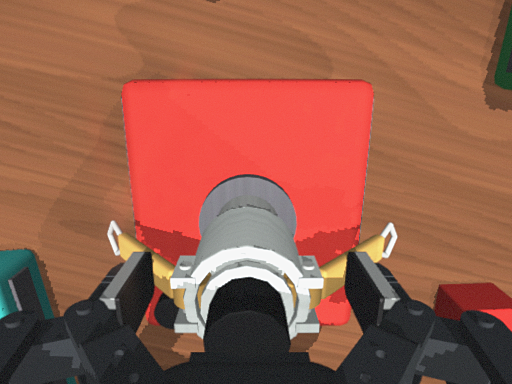

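```bash
python3 -m jog '[{"linear":[0.012,-0.003,-0.002],"rotation":[0,0.003,-0.005],"grip":85.4},{"linear":[0.022,-0.003,-0.002],"rotation":[0,0.003,-0.005],"grip":85.4},{"linear":[0.028,-0.003,-0.002],"rotation":[0,0.003,-0.005],"grip":85.4},{"linear":[0.028,-0.003,-0.002],"rotation":[0,0.003,-0.005],"grip":85.4}]' 30
python3 to.py 555.8 -122.5 80 -76
python3 arms.py pics/w15.png
```

```text
time_s: 17.4
eef_pos: [556.7, -123.4, 74.1]
ee_rot: [0.559, 0.434, 0.557, -0.434]
force: [1.4, -0.0, 6.1]
grip_width: 1.0
t 17.4 pos [ 556.7 -123.4   74.1] F [ 1.4 -0.   6.1] w 1.0 q [-0.42  0.54  1.52  0.    1.07  0.9 ]
jaw yaw now -75.77 tool x [ 0.002 -0.001 -1.   ]
linear [-0.0198 -0.0022 -0.0035] rot [ 0.0082  0.0023 -0.0036]
left 826 swing~ 0.37 y [25. 57.] z [ 88. 140.]
right 919 swing~ 0.42 y [26. 61.] z [ 89. 140.]
plug top z 166.92084881565137
```

View pics/w15.png

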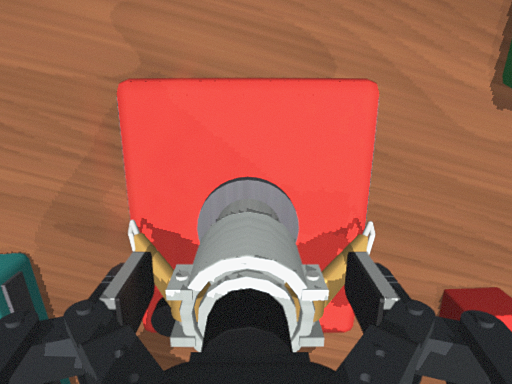

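```bash
python3 -m jog '[{"linear":[0,-0.002,-0.003],"rotation":[0,0.002,-0.003],"grip":83},{"linear":[0,-0.002,-0.004],"rotation":[0,0.002,-0.003],"grip":80},{"linear":[0,-0.002,-0.004],"rotation":[0,0.002,-0.003],"grip":77},{"linear":[0,-0.002,-0.004],"rotation":[0,0.002,-0.003],"grip":74},{"linear":[0,-0.002,-0.004],"rotation":[0,0.002,-0.003],"grip":72},{"linear":[0,-0.002,-0.004],"rotation":[0,0.002,-0.003],"grip":72}]' 35
python3 to.py 555.8 -122.5 80 -76
python3 arms.py pics/w16.png
```

```text
time_s: 17.95
eef_pos: [556.0, -122.2, 74.2]
ee_rot: [0.558, 0.434, 0.558, -0.434]
force: [1.9, -0.6, 3.8]
grip_width: 0.839
t 17.95 pos [ 556.  -122.2   74.2] F [ 1.9 -0.6  3.8] w 0.839 q [-0.42  0.54  1.53  0.    1.08  0.9 ]
jaw yaw now -75.76 tool x [ 0.001 -0.    -1.   ]
linear [-0.0194 -0.0007  0.0007] rot [ 0.0085  0.0004 -0.0011]
left 460 swing~ 0.12 y [25. 45.] z [ 81. 140.]
right 426 swing~ 0.09 y [25. 44.] z [ 80. 141.]
plug top z 166.89081746879975
```

View pics/w16.png

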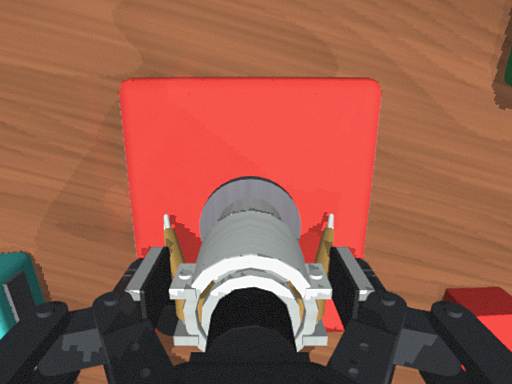

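```bash
python3 -m jog '[{"linear":[0,0,0],"rotation":[0,0,0],"grip":70},{"linear":[0,0,0],"rotation":[0,0,0],"grip":68},{"linear":[0,0,0],"rotation":[0,0,0],"grip":66},{"linear":[0,0,0],"rotation":[0,0,0],"grip":64},{"linear":[0,0,0],"rotation":[0,0,0],"grip":62},{"linear":[0,0,0],"rotation":[0,0,0],"grip":60},{"linear":[0,0,0],"rotation":[0,0,0],"grip":58},{"linear":[0,0,0],"rotation":[0,0,0],"grip":58}]' 40
python3 to.py 555.8 -122.5 80 -76
python3 arms.py pics/w17.png
```

```text
time_s: 18.67
eef_pos: [555.9, -122.6, 75.0]
ee_rot: [0.559, 0.434, 0.558, -0.434]
force: [-2.3, -0.3, 11.4]
grip_width: 0.713
t 18.6667 pos [ 555.9 -122.6   75. ] F [-2.3 -0.3 11.4] w 0.713 q [-0.42  0.54  1.52 -0.    1.08  0.9 ]
jaw yaw now -75.75 tool x [ 0.001 -0.001 -1.   ]
linear [-0.0166 -0.0003 -0.0006] rot [ 0.0089  0.0025 -0.001 ]
left 330 swing~ -0.06 y [25. 34.] z [ 79. 141.]
right 352 swing~ -0.06 y [25. 35.] z [ 79. 141.]
plug top z 166.8258663142334
```

View pics/w17.png

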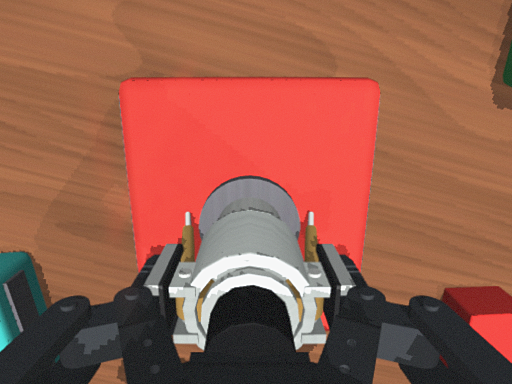

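```bash
python3 -m jog '[{"linear":[0,0,0],"rotation":[0,0,0],"grip":55},{"linear":[0,0,0],"rotation":[0,0,0],"grip":52},{"linear":[0,0,0],"rotation":[0,0,0],"grip":52}]' 48
python3 to.py 555.8 -122.5 80 -76
python3 -m jog '[{"linear":[0,0,0],"rotation":[0,0,0],"grip":65},{"linear":[0,0,0],"rotation":[0,0,0],"grip":72},{"linear":[0,0,0],"rotation":[0,0,0],"grip":78},{"linear":[0,0,0],"rotation":[0,0,0],"grip":78},{"linear":[-0.02,0,0],"rotation":[0,0,0],"grip":78},{"linear":[-0.08,0,0],"rotation":[0,0,0],"grip":78},{"linear":[-0.16,0,0],"rotation":[0,0,0],"grip":78},{"linear":[-0.26,0,0],"rotation":[0,0,0],"grip":78},{"linear":[-0.36,0,0],"rotation":[0,0,0],"grip":78},{"linear":[-0.44,0,0],"rotation":[0,0,0],"grip":78},{"linear":[-0.44,0,0],"rotation":[0,0,0],"grip":78}]'
python3 to.py 555.8 -122.5 80 -76
python3 arms.py pics/w18.png
python3 - <<'E'
from h import *
for n,b in(("side",(220,80,340,180)),("scene",(190,100,290,190))):
    p,d=capture(n);crop(f"pics/{n}18.png",p,*b,6)
    cv2.imwrite(f"pics/{n}18f.png",p[:,:,::-1])
E
```

```text
time_s: 18.97
eef_pos: [555.9, -122.7, 75.3]
ee_rot: [0.559, 0.434, 0.558, -0.434]
force: [-0.4, 0.1, 8.0]
grip_width: 0.699
t 18.9667 pos [ 555.9 -122.7   75.3] F [-0.4  0.1  8. ] w 0.699 q [-0.42  0.54  1.52 -0.    1.08  0.9 ]
jaw yaw now -75.74 tool x [ 0.001 -0.001 -1.   ]
linear [-0.0157 -0.0003 -0.0006] rot [ 0.0091  0.0029 -0.0011]
time_s: 19.88
eef_pos: [557.4, -123.1, 212.9]
ee_rot: [0.562, 0.435, 0.555, -0.433]
force: [-0.4, -0.9, 0.3]
grip_width: 0.912
t 19.8833 pos [ 557.4 -123.1  212.9] F [-0.4 -0.9  0.3] w 0.912 q [-0.42  0.4   1.35 -0.    1.38  0.9 ]
jaw yaw now -75.74 tool x [ 0.009 -0.005 -1.   ]
linear [ 0.443  -0.008  -0.0065] rot [ 0.0093  0.0139 -0.0149]
left 82 swing~ 2.96 y [25. 41.] z [ 81. 171.]
right 79 swing~ -0.03 y [25. 35.] z [ 81. 142.]
plug top z 166.88671131564408
```

View pics/w18.png

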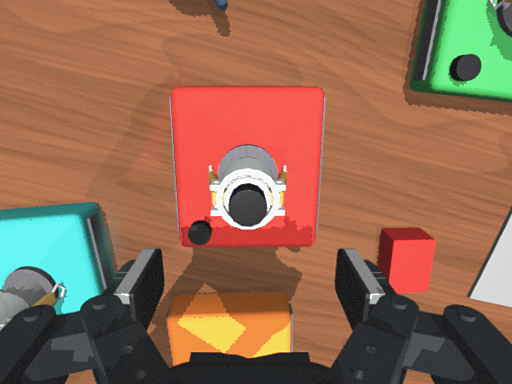

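View pics/side18f.png

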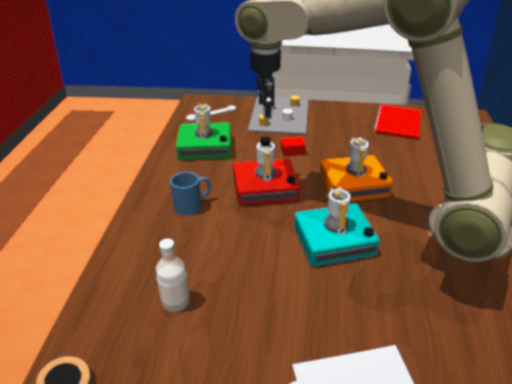

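View pics/scene18.png

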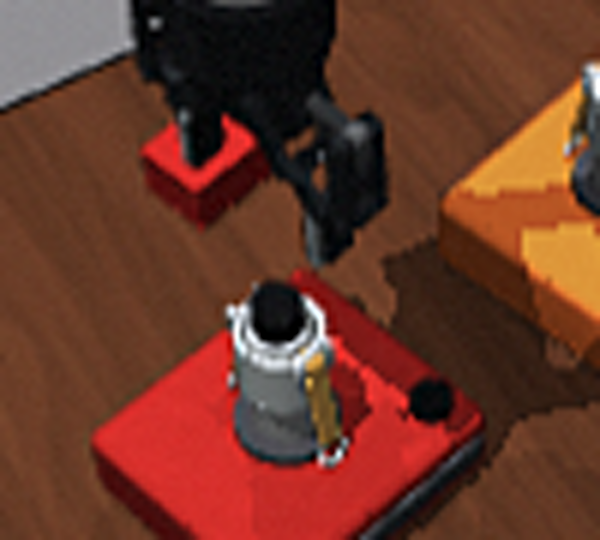

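Both arms hang at their stops: in the wrist view the brass edges sit at x≈211 and 286, symmetric about the plug at 247. The plug top is at about 166.9 mm, so its underside is at about 113.9 mm. The gripper is clear and the bystanders haven't moved.

Run:
```python
from rig import *
print(finish_job()); print(sense()["time_s"])
```

```text
the job is handed in; nothing more can be done
None
the job is handed in; nothing more can be done
```

The plug is locked in the red tank's coupler with both cam arms home, and I handed the job in at about 20 s; no verdict came back.

**What I did:** I gripped the plug by its black grip, stood it in the coupler and pressed it down until the wrist force read 27–30 N (peak about 31 N including sideways load). I then turned the gripper a quarter turn and pushed both arms down together. I squeezed them home with the grip set at 48 N at most, then opened and rose clear.

**Last checks:**
- **Plug:** its top was at about 166.9 mm, which puts its underside near 113.9 mm. That is inside the 109–115 mm window, and the camera read up to about 1.5 mm high earlier, so the true value may be slightly lower.
- **Cam arms:** they looked symmetric and on their stops in the wrist view, and the scene view showed the left arm home. They closed to about 60 mm at the fingertips, against about 62 mm expected when home.
- **Bystanders:** the bottle, mug and red box looked unmoved.

**What disagreed or failed:**
- **Fingertip position:** the real fingertips sit about 32 mm (shut) to 46 mm (open) behind the reported TCP. My first close shut on nothing above the plug, so I measured the offset with the cameras and used it from then on.
- **Re-grip:** the next close pressed on the plug's land at about 9 N, so I reopened, rose slightly and gripped again.
- **Arm angle after release:** the automatic fit failed for the left arm, with too few and mixed pixels. For that arm I relied on the pictures and on the fit taken while squeezed, which read home.

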